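# Close the wine filter to its bleed position and hold it

## Robot

A 6-joint arm with a two-finger parallel gripper is mounted at the origin on the work surface. World frame = base frame: x ahead of the robot, y to its left, z up, the work surface at z = 0. Lengths are in m, angles in degrees, forces in N, time in s.
With the tool pointing down it reaches from about 0.35 to 0.875 m from the base axis. Payload 4.2 kg.
Tool frame: the origin (TCP) lies midway between the tips of the shut fingers; the grasp point (between the pads) lies r.grasp_offset behind it (r.grasp_offset is the distance from the TCP to the grasp point, in m); z points along the fingers, y is the direction in which the jaws open and shut (so a half turn about z gives the same grasp; the last joint's range is limited). The gripper opens to 87 mm and grips with 3 to 60 N. Pads are 19 mm wide; open, the fingers measure 117 mm over their backs; the gripper's body (75 mm by 190 mm) begins 51 mm behind the grasp point.
Start: joints at [90.734, 22.042, 0.453, 0, -68.411, -14.817], TCP at [0.152, 0.606, 0.223] pointing down, gripper open.
Joint ranges: [-179.83, 179.83], [-69.29, 118.12], [-61.27, 80.66], [-181.25, 117.63], [-171.15, -9.14], [-177.46, 177.46]. Speed limits (degrees/s): [159.86, 159.86, 180, 180, 180, 180].

## Interface

Orientations are given as a 3x3 rotation matrix whose columns are the frame's x, y, z axes.
In Python, from station import sense, optics, r gives the robot as it stands. The module is installed in compiled form; this text tells all that it offers.
- The arm moves only by the tool servo_tool, never from a script. Its argument "deltas" is a list of rows, each an object with "slide": the shift along the tool's x, y, z in units of 25 mm (1.0 is 25 mm), a list of three; "spin": the turn about the tool's z in units of 8 degrees (1.0 is 8 degrees). A call has 1 to 10 rows; each row shifts and turns the pose as measured when the row begins, along the tool's axes as they then stand; what a row does not reach is not made up. A row lasts 1/10 s, in which the tool goes at most 50 mm and 8.59 degrees, less where a joint would pass 70% of its speed; a pose out of reach is approached as far as the arm can. A call is refused whole if a number of a shift passes 1 or a number of a turn 1, either way. A call with a gripper value outside its range is refused whole. "gripper" is the closure in counts, from 0 (fully open) to 255 (shut), set as the call begins (left out, the last holds). The fingers move at their own pace and stop on an object; the grip force is fixed at half the most. Time passes only in rows, so rows that do not move let the fingers close. It gives the time, the measured TCP pose, the force and the opening at its end, in the units of the state.
- sense(): the state, without advancing time (a new reading comes with each control period).
- optics.capture(name): name is "scene" or "side" or "wrist"; returns a dict with "frame" (384x512x3 uint8, red, green, blue), "camera_matrix" (3x3 intrinsics, pixels), "k1" (the pictures are not rectified: a ray, as slopes to the right and down, at radius r is drawn at 1 + k1 r^2 times it, then the intrinsics apply), "eye" and "rotation" of the camera in the world. Camera axes: x right, y down, z forward; pixel columns grow to the right and rows downward; lengths in m; the calibration is good to about 2 mm. A picture is of the moment at which its call begins. There is no depth.
- r.finish_job(): hands the job in, once; it reports no verdict.
The state is a dict: "time_s": time; "joints": joint angles; "joint_velocities": joint speeds; "effort": joint torques, N m; "tcp_pos": TCP position; "ee_rot": TCP orientation; "wrist_force": force on the tool from outside, world axes, zero at the start; "moment": the same for the moment, N m; "gripper_width": opening from 0.0 (shut) to 1.0 (fully open).
Only numpy, scipy, OpenCV 4.12 (cv2) and the standard library are available. Lean on these libraries where they do the work, as an engineer would, in place of code of your own. Each camera call takes 0.05 s, during which the arm holds its last target.

## Task

Get the table-top wine filter ready for bleeding: stand the white cartridge in the steel housing with its rib in the keyway, down on the sprung plate, then fit the bayonet lid into its slots, press it fully down against the spring and turn it clockwise half-way to the lock, so that its bar points at the two raised pips on the rim, never on to the click. Finish while still gripping the lid's bar and holding it pressed fully down and turned to the pips, and leave all the other things where they stand.

Things in the scene. Friction and masses are not known exactly. Their poses are not given: they have to be found in the camera images.
- housing: Steel filter housing, bolted to the table, upright, 91 mm across (foot 108), 79 mm high, open at the top; origin at the centre of its underside, z up. At the bottom a well of 48 mm bore, mouth at height 60, with one keyway (13 mm wide, out to radius 30 mm) on its +x side. Clockwise means seen from above.
- housing_mouth (a point): Centre of the housing's mouth, on its axis at rim height 79. The lip's round opening is 66 mm across, with two entry slots on the housing's +x and -x sides (about 16 mm wide, out to radius 41 mm). The lip's underside is at height 70; under it a channel for the lid's lugs, floor at height 60.
- pip (a point): Top of one of the two raised pips (7 mm cubes, at radius 42 mm across the rim from each other), 40 degrees clockwise of the entry slots: half-way to the lock. The lock, where the lugs click up into pockets, is at 80 degrees, with a hard stop after it; the lid cannot turn anticlockwise from the slots.
- plate (a point): Centre of the top of the sprung plate in the well, 26 mm above the table, on the housing's axis. It goes down 14 mm: about 4 N to start, 8 N after 12 mm. It holds the cartridge's weight without sinking.
- cartridge: White plastic filter cartridge, loose, stands upright, about 0.12 kg; origin at the centre of its underside, z up. Round body 45 mm across and tall, with one upright rib on its +x side, 8 mm wide, out to radius 27.5 mm. Home: x along the housing's x, rib in the keyway, underside on the plate, its top 12 mm above the rim. With the rib elsewhere it cannot enter the well.
- fin_top (a point): Top of the cartridge's grip fin, on its axis, 65 mm above its underside. The fin is 30 mm long along the cartridge's x, 12 mm thick along y, and stands from height 45 to 65.
- lid: Bayonet lid, steel, loose, starts right way up, about 0.2 kg, 50 mm tall; origin at the centre of its underside, z up; the same after half a turn. Skirt 59 mm across (50 inside), height 0 to 18; at its bottom two lugs, 10 mm wide, 5 mm thick, out to radius 37 mm on the +x and -x sides; disc 76 mm across, height 18 to 24.
- bar_top (a point): Top of the lid's grip bar, on its axis, 50 mm above the lid's underside. The bar is 64 mm long along the lid's x, 14 mm thick along y, height 24 to 50; its ends stand over the lugs. Fully down, the disc lies on the rim and this point is 111 mm above the table; the spring lifts a turned lid 4 mm if it is not pressed.
- glass_a: bystander, loose: stemless drinking glass, 72 mm across, 95 mm tall, open upwards
- glass_b: bystander, loose: stemless drinking glass, 72 mm across, 95 mm tall, open upwards
- wine_bottle: bystander, loose: full wine bottle, 76 mm across, 300 mm tall
- small_bottle: bystander, loose: small closed bottle, 60 mm across, 170 mm tall
- decanter: bystander, loose: glass decanter, 124 mm across at most, 190 mm tall
- spare_cap: bystander, loose: small plain round steel cap with a round knob, 54 mm across, 24 mm tall; it does not belong to the filter
- cork: bystander, loose: cork standing on end, 24 mm across, 45 mm tall
- screwdriver: bystander, loose: screwdriver 170 mm long lying on the table
Not all that is in view belongs to the job. Leave any blue look-alike of the cartridge alone.

How it is judged:
By the outcome, as a careful person would: the job done as asked, in the order asked, and still so for the second after the job is handed in, while the arm keeps its last pose, push and grip.
It also fails if it takes over 64 s, if anything falls off the work surface, if the arm or the gripper's body presses on something with over 40 N, if the wrist force passes 120 N, or if a joint passes its speed limit or range.

## Working session

There is one attempt and no reset: what is moved stays moved. The work goes in short steps, Python scripts to look and compute and a tool call to move; the robot and the scene stay as the last step left them, time stands still between calls to the robot, and variables do not carry over. Pictures are saved under pics/ and viewed, and the job is handed in when it is done.

Besides the shell and the picture viewer there is one more tool, called after ">>>" as a command line: name --argument value ..., lists and objects as JSON in quotes. servo_tool: Moves the arm, as the interface text tells. Its arguments: {"type":"object","properties":{"deltas":{"type":"array"},"gripper":{"type":"number"}},"required":["deltas"]}

```bash
mkdir -p pics
cat > h.py <<'E'
import numpy as np, cv2
from station import sense, optics, r
def cap(n,fn):
    c=optics.capture(n); cv2.imwrite(f'pics/{fn}.png',c['frame'][:,:,::-1]); np.savez(f'pics/{fn}.npz',**{k:np.array(v) for k,v in c.items()}); return c
def load(fn): return dict(np.load(f'pics/{fn}.npz'))
def ray(c,u,v):
    K=np.array(c['camera_matrix']);k1=float(c['k1'])
    p=cv2.undistortPoints(np.array([[[u,v]]],float),K,np.array([k1,0,0,0,0.]))[0,0]
    d=np.array(c['rotation'])@np.array([p[0],p[1],1]); return np.array(c['eye']),d
def onz(c,u,v,z):
    e,d=ray(c,u,v); return e+d*(z-e[2])/d[2]
def proj(c,P):
    R=np.array(c['rotation']);q=R.T@(np.array(P)-np.array(c['eye']))
    x,y=q[0]/q[2],q[1]/q[2];f=1+float(c['k1'])*(x*x+y*y);K=np.array(c['camera_matrix'])
    return K[0,0]*x*f+K[0,2],K[1,1]*y*f+K[1,2]
E
python3 - <<'E'
from h import *
for n in ['scene','side','wrist']:
    c=cap(n,n+'0'); print(n,c['eye'],np.round(c['rotation'],3).tolist(),c['camera_matrix'],c['k1'])
s=sense();print(s,r.grasp_offset)
E
```

```text
scene [ 1.32077277 -0.10905919  0.88246096] [[0.146, 0.713, -0.686], [0.989, -0.093, 0.113], [0.017, -0.695, -0.719]] [[400.092344     0.         254.74052997]
 [  0.         400.092344   192.23208215]
 [  0.           0.           1.        ]] -0.013568217209014898
side [ 0.14324649 -0.5536089   0.646749  ] [[0.793, -0.389, 0.469], [-0.609, -0.496, 0.619], [-0.008, -0.776, -0.63]] [[383.67933279   0.         257.70184154]
 [  0.         383.67933279 195.86689801]
 [  0.           0.           1.        ]] -0.09964240447903026
wrist [0.21916013 0.58920579 0.38448393] [[-0.243, -0.938, -0.246], [-0.97, 0.235, 0.06], [0.002, 0.253, -0.967]] [[334.55459142   0.         253.6072656 ]
 [  0.         334.55459142 194.16721932]
 [  0.           0.           1.        ]] 0.01947902591453334
{'time_s': 0.15, 'joints': array([ 9.07338113e+01,  2.20810891e+01,  3.99102580e-01, -1.92043428e-02,
       -6.84101726e+01, -1.48188928e+01]), 'joint_velocities': array([ 0.04661631, -0.14966464,  0.30076637,  0.06934057, -0.03230666,
       -0.0229901 ]), 'effort': array([ 3.16452561e-04, -3.91052556e+01,  1.87588352e+01,  4.22219262e+00,
        1.24122514e-02, -1.39101926e-04]), 'tcp_pos': array([0.15195846, 0.60579656, 0.22171882]), 'ee_rot': array([[ 9.69905347e-01, -2.43482099e-01, -2.91038246e-04],
       [-2.43482248e-01, -9.69904014e-01, -1.61231862e-03],
       [ 1.10291557e-04,  1.63465909e-03, -9.99998658e-01]]), 'wrist_force': array([-0.09070436, -0.42355213,  0.27609921]), 'moment': array([0.06280352, 0.02758165, 0.01853864]), 'gripper_width': 1.0003794388493144} 0.0187
```

View pics/scene0.png

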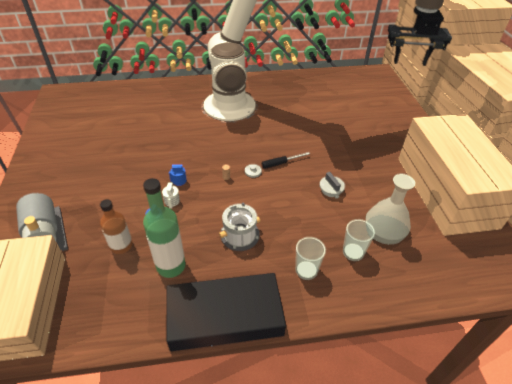

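View pics/side0.png

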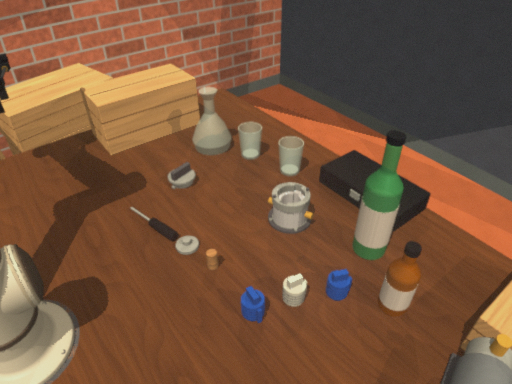

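View pics/wrist0.png

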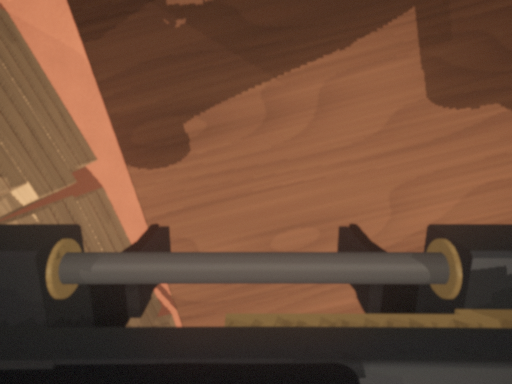

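Run:
```python
from h import *
def crop(n,x,y,w,h,k,o):
    im=cv2.imread(f'pics/{n}.png')[y:y+h,x:x+w]; return cv2.resize(im,(w*k,h*k),interpolation=cv2.INTER_CUBIC)
a=crop('scene0',210,190,66,66,6,'');b=crop('scene0',150,155,66,66,6,'')
c=crop('scene0',305,160,66,66,6,'');
cv2.imwrite('pics/cs1.png',np.hstack([a,b])); 
a=crop('side0',255,170,75,75,5,'');b=crop('side0',265,260,75,75,5,'')
d=crop('side0',150,150,75,75,5,'');cv2.imwrite('pics/cs2.png',np.hstack([a,b]));cv2.imwrite('pics/cs3.png',np.hstack([d,cv2.resize(c,(375,375))]))
s=load('scene0');t=load('side0')
print('lid',onz(s,332,187,.02),onz(t,181,178,.02))
print('hous',onz(s,240,218,.079),onz(t,291,193,.079))
print('cart',onz(s,171,198,.03),onz(t,294,292,.03))
for n,u,v in [('cork',227,172),('cap',254,171),('winebottle',170,272),('small',120,246),('ga',310,275),('gb',355,258),('dec',390,238),('blue1',178,180)]: print(n,onz(s,u,v,0.0))
print('blue2',onz(t,338,288,.02))
```

```text
lid [0.50640895 0.26379167 0.02      ] [0.49012847 0.25458318 0.02      ]
hous [ 0.64224925 -0.03478638  0.079     ] [ 0.63435038 -0.03651192  0.079     ]
cart [ 0.49880598 -0.22012099  0.03      ] [ 0.47626001 -0.22898911  0.03      ]
cork [ 3.77430035e-01 -4.56321966e-02 -1.11022302e-16]
cap [ 3.83891444e-01  4.13237146e-02 -1.11022302e-16]
winebottle [ 0.73200546 -0.22719438  0.        ]
small [ 6.31342880e-01 -3.60621420e-01  1.11022302e-16]
ga [0.78931773 0.12737406 0.        ]
gb [ 7.54437569e-01  2.59171148e-01 -1.11022302e-16]
dec [7.03132311e-01 3.77803586e-01 1.11022302e-16]
blue1 [ 0.3943388  -0.20209531  0.        ]
blue2 [ 0.55771591 -0.27138902  0.02      ]
```

View pics/cs1.png

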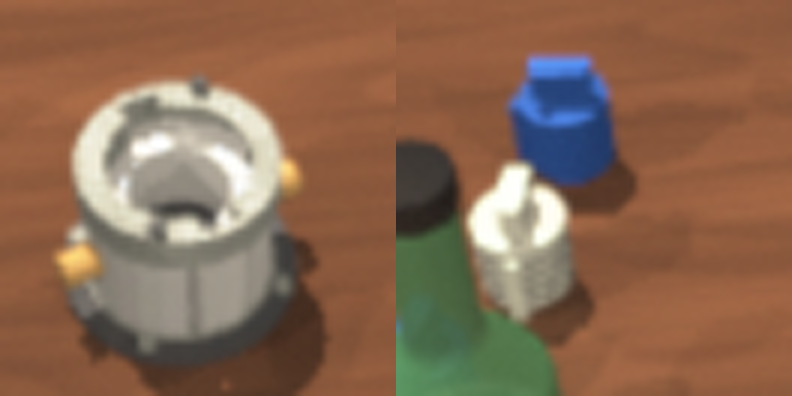

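View pics/cs2.png

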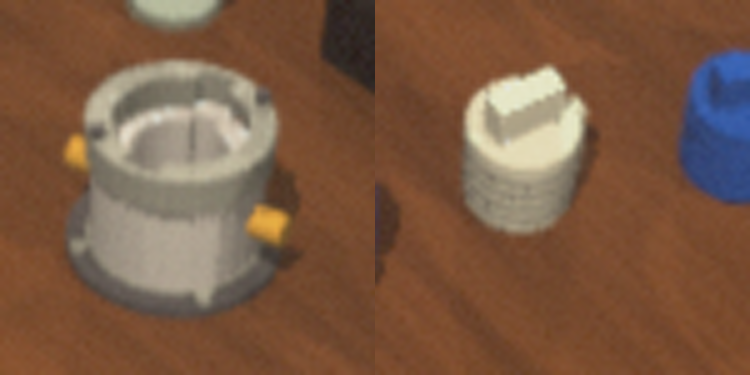

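View pics/cs3.png

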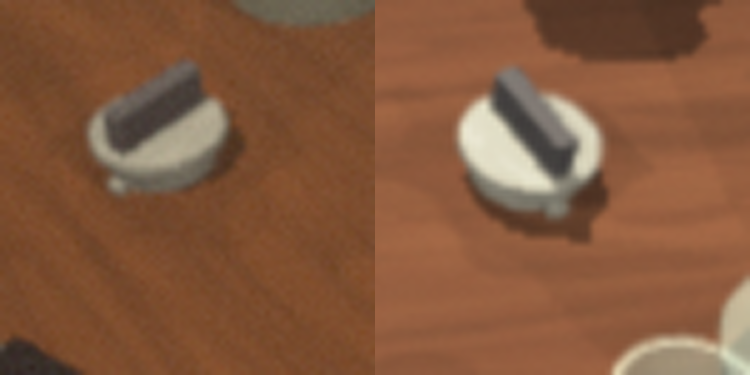

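Run:
```python
from h import *
s=load('scene0');t=load('side0')
for u,v in [(402,165),(445,232),(508,210)]: print('stack base',onz(s,u,v,0))
for u,v in [(415,118),(448,183)]: print('top at .15',onz(s,u,v,.15), onz(s,u,v,.1))
for u,v in [(122,148),(200,110)]: print('side base',onz(t,u,v,0))
```

```text
stack base [0.41769071 0.53325495 0.        ]
stack base [0.70393178 0.54213548 0.        ]
stack base [6.50644850e-01 7.72585832e-01 1.11022302e-16]
top at .15 [0.36560613 0.55414186 0.15      ] [0.30040357 0.59941397 0.1       ]
top at .15 [0.65454342 0.51789826 0.15      ] [0.60906459 0.56069627 0.1       ]
side base [0.42858961 0.54589093 0.        ]
side base [0.76471102 0.61798767 0.        ]
```

>>> servo_tool --deltas '[{"slide":[1,0.6,0],"spin":0},{"slide":[1,0.6,0],"spin":0}]' --gripper 0

```text
time_s: 0.35
tcp_pos: [0.1919, 0.5653, 0.22]
ee_rot: [[0.971, -0.239, -0.001], [-0.239, -0.971, -0.003], [0.0, 0.003, -1.0]]
wrist_force: [-0.0, 0.2, 0.9]
gripper_width: 1.004
```

>>> servo_tool --deltas '[{"slide":[1,0.6,0],"spin":0},{"slide":[1,0.6,0],"spin":0},{"slide":[1,0.6,0],"spin":0},{"slide":[1,0.6,0],"spin":0},{"slide":[1,0.6,0],"spin":0},{"slide":[1,0.6,0],"spin":0},{"slide":[1,0.6,0],"spin":0},{"slide":[1,0.6,0],"spin":0},{"slide":[1,0.6,0],"spin":0},{"slide":[1,0.6,0],"spin":0}]'

```text
time_s: 1.35
tcp_pos: [0.4045, 0.3492, 0.2177]
ee_rot: [[0.971, -0.237, -0.004], [-0.237, -0.971, -0.009], [-0.002, 0.01, -1.0]]
wrist_force: [0.0, 0.2, 0.5]
gripper_width: 1.0
```

>>> servo_tool --deltas '[{"slide":[1,0.6,0],"spin":0},{"slide":[1,0.6,0],"spin":0},{"slide":[1,0.6,0],"spin":0},{"slide":[1,0.6,0],"spin":0},{"slide":[1,0.6,0],"spin":0},{"slide":[0,0,0],"spin":0}]'

```text
time_s: 1.95
tcp_pos: [0.5125, 0.239, 0.2163]
ee_rot: [[0.971, -0.241, -0.007], [-0.241, -0.97, -0.011], [-0.004, 0.013, -1.0]]
wrist_force: [-0.7, 0.3, -0.2]
gripper_width: 1.001
```

Run:
```python
from h import *
cap('wrist','w1')
```

```text
(no output)
```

View pics/w1.png

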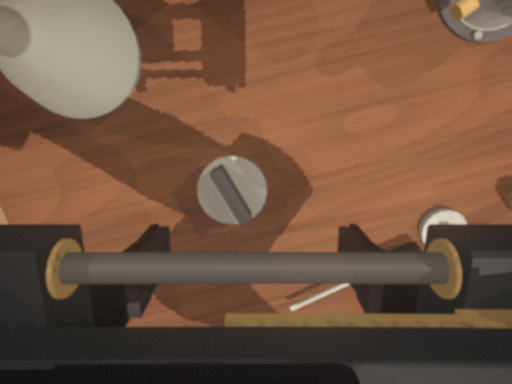

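```bash
cat >> h.py <<'E'
def maskrect(c,mask,z,box):
    x,y,w,h=box; m=np.zeros(mask.shape,np.uint8); m[y:y+h,x:x+w]=mask[y:y+h,x:x+w]
    cs,_=cv2.findContours(m,cv2.RETR_EXTERNAL,cv2.CHAIN_APPROX_NONE); k=max(cs,key=cv2.contourArea)
    P=np.array([onz(c,float(p[0][0]),float(p[0][1]),z)[:2] for p in k])*1000
    return cv2.contourArea(k),P.astype(np.float32),k[:,0,:]
E
python3 - <<'E'
from h import *
c=load('w1');hsv=cv2.cvtColor(c['frame'],cv2.COLOR_RGB2HSV)
print(hsv[190,[205,225,232,240,255]],hsv[150,232])
m=((hsv[:,:,1]<50)).astype(np.uint8)
a,P,k=maskrect(c,m,.022,(180,140,110,90)); print(a,cv2.minEnclosingCircle(P),cv2.fitEllipse(P))
m=((hsv[:,:,1]<60)&(hsv[:,:,2]<115)).astype(np.uint8)
a,P,k=maskrect(c,m,.050,(200,157,65,64)); print(a,cv2.minAreaRect(P),k.min(0),k.max(0))
im=c['frame'][130:240,180:290,::-1];cv2.imwrite('pics/w1c.png',cv2.resize(im,(550,550)))
E
```

```text
[[ 19  41 136]
 [ 13  37  96]
 [ 10  39  99]
 [ 19  39 143]
 [ 20  39 151]] [ 10 132 108]
3480.0 ((497.3958740234375, 264.95513916015625), 38.4515495300293) ((497.6159973144531, 265.10546875), (73.68489837646484, 74.9170150756836), 74.70149993896484)
934.0 ((500.03790283203125, 263.5496520996094), (64.44104766845703, 17.279537200927734), 15.915131568908691) [210 165] [251 220]
```

View pics/w1c.png

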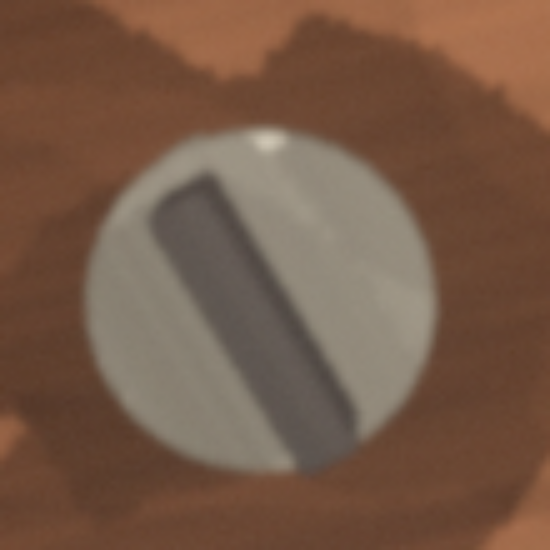

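>>> servo_tool --deltas '[{"slide":[0.74,0.97,-0.1],"spin":0},{"slide":[0.74,0.97,-0.1],"spin":0},{"slide":[0.74,0.97,-0.1],"spin":0},{"slide":[0.74,0.97,-0.1],"spin":0},{"slide":[0.74,0.97,-0.1],"spin":0},{"slide":[0.74,0.97,-0.1],"spin":0},{"slide":[0.74,0.97,-0.1],"spin":0},{"slide":[0.74,0.97,-0.1],"spin":0},{"slide":[0.74,0.97,-0.1],"spin":0},{"slide":[0.74,0.97,-0.1],"spin":0}]'

```text
time_s: 3.0
tcp_pos: [0.6332, -0.0367, 0.242]
ee_rot: [[0.975, -0.223, -0.013], [-0.223, -0.975, -0.01], [-0.01, 0.012, -1.0]]
wrist_force: [0.4, 0.6, -0.6]
gripper_width: 1.003
```

>>> servo_tool --deltas '[{"slide":[0,0,0],"spin":0}]'

```text
time_s: 3.1
tcp_pos: [0.6339, -0.0385, 0.2417]
ee_rot: [[0.974, -0.225, -0.013], [-0.225, -0.974, -0.01], [-0.01, 0.013, -1.0]]
wrist_force: [-1.0, -0.3, 0.1]
gripper_width: 0.999
```

Run:
```python
from h import *
c=cap('wrist','w2'); im=c['frame'][90:250,140:340,::-1];cv2.imwrite('pics/w2c.png',cv2.resize(im,(800,600)))
```

```text
(no output)
```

View pics/w2.png

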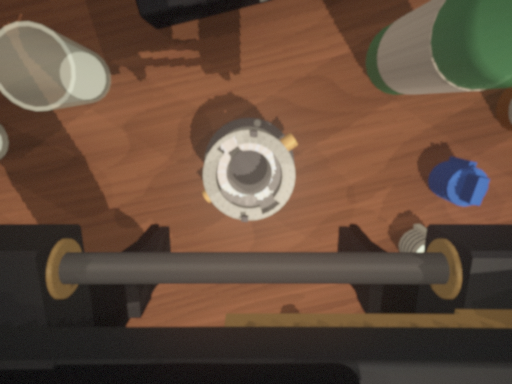

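Run:
```python
from h import *
c=load('w2'); im=c['frame'][115:230,195:310,::-1];cv2.imwrite('pics/w2c.png',cv2.resize(im,(575,575),interpolation=cv2.INTER_CUBIC))
```

```text
(no output)
```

View pics/w2c.png

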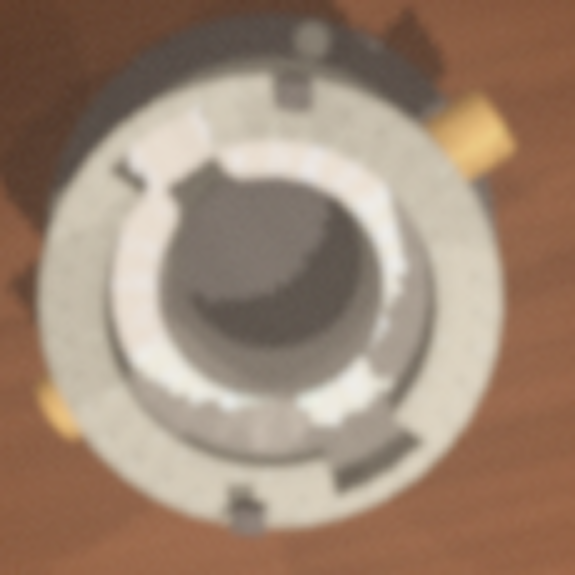

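Run:
```python
from h import *
c=load('w2');f=lambda u,v,z:onz(c,195+u/5,115+v/5,z)[:2]*1000
# outer rim points picked
pts=[(38,300),(75,190),(150,110),(230,75),(380,95),(430,130),(480,200),(503,290),(485,380),(430,460),(350,510),(160,490),(90,420)]
P=np.array([f(u,v,.079) for u,v in pts],np.float32);e=cv2.fitEllipse(P);print(e)
inn=[(108,290),(433,300),(270,465)]
a,b=f(292,90,.083),f(245,507,.083);print('pips',a,b,(a+b)/2,np.degrees(np.arctan2(*(a-b)[::-1])),np.hypot(*(a-b)))
s1=(f(122,168,.079)+f(207,112,.079))/2; s2=(f(340,490,.079)+f(420,440,.079))/2
print('slots',s1,s2,(s1+s2)/2,np.degrees(np.arctan2(*(s1-s2)[::-1])),np.hypot(*(s1-s2)))
k=f(200,185,.06);print('key',k)
hsv=cv2.cvtColor(c['frame'],cv2.COLOR_RGB2HSV)
m=(((hsv[:,:,1]<60)&(hsv[:,:,2]>125))).astype(np.uint8);m=cv2.morphologyEx(m,cv2.MORPH_OPEN,np.ones((3,3)))
ar,Q,kk=maskrect(c,m,.079,(195,125,110,100));print(cv2.minEnclosingCircle(Q),cv2.fitEllipse(Q))
print(sense()['tcp_pos'])
```

```text
((635.59130859375, -37.114532470703125), (90.6856918334961, 90.76873779296875), 134.42623901367188)
pips [675.90960448 -49.90812136] [596.90204096 -21.92262422] [636.40582272 -35.91537279] -19.50480152667663 83.8175586838712
slots [671.82601154 -23.73078748] [598.056778   -50.36447553] [634.94139477 -37.0476315 ] 19.851640152790434 78.4299251286104
key [659.4190596  -26.95140915]
((635.9175415039062, -36.332271575927734), 47.11907196044922) ((635.852294921875, -35.969078063964844), (90.8932876586914, 92.10978698730469), 100.00183868408203)
[ 0.63322648 -0.03712989  0.24145839]
```

>>> servo_tool --deltas '[{"slide":[-0.56,1,0],"spin":0},{"slide":[-0.56,1,0],"spin":0},{"slide":[-0.56,1,0],"spin":0},{"slide":[-0.56,1,0],"spin":0},{"slide":[-0.56,1,0],"spin":0},{"slide":[-0.56,1,0],"spin":0},{"slide":[-0.56,1,0],"spin":0},{"slide":[-0.56,1,0],"spin":0},{"slide":[-0.56,1,0],"spin":0},{"slide":[0,0,0],"spin":0}]'

```text
time_s: 4.15
tcp_pos: [0.4519, -0.2192, 0.2432]
ee_rot: [[0.979, -0.204, -0.018], [-0.204, -0.979, -0.006], [-0.016, 0.009, -1.0]]
wrist_force: [1.1, 0.5, 0.5]
gripper_width: 0.997
```

Run:
```python
from h import *
c=cap('wrist','w3')
```

```text
(no output)
```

View pics/w3.png

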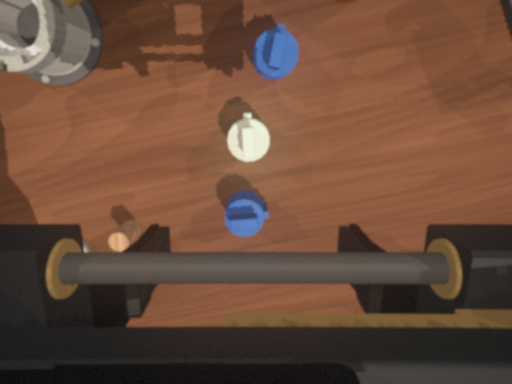

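Run:
```python
from h import *
c=load('w3');hsv=cv2.cvtColor(c['frame'],cv2.COLOR_RGB2HSV)
im=c['frame'][105:170,215:280,::-1];cv2.imwrite('pics/w3c.png',cv2.resize(im,(585,585),interpolation=cv2.INTER_CUBIC))
m=(((hsv[:,:,1]<90)&(hsv[:,:,2]>120))).astype(np.uint8)
a,P,k=maskrect(c,m,.045,(215,105,65,65)); print(cv2.minEnclosingCircle(P),cv2.fitEllipse(P))
```

```text
((486.5153503417969, -221.51693725585938), 26.645448684692383) ((484.7962341308594, -221.87509155273438), (45.748226165771484, 50.58357620239258), 78.83087158203125)
```

View pics/w3c.png

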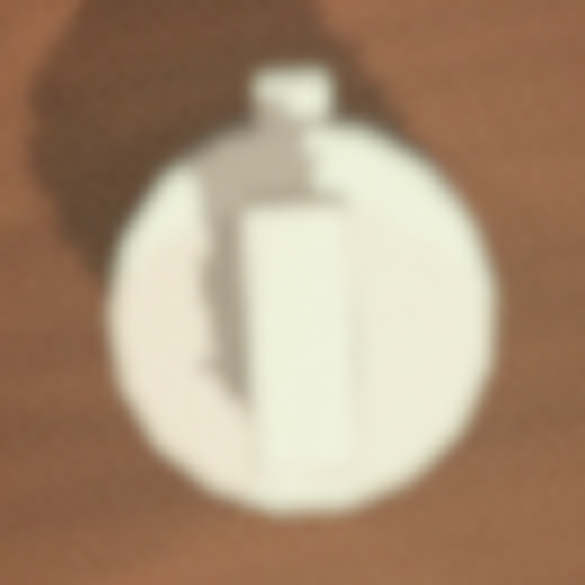

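Run:
```python
from h import *
c=load('w3');f=lambda u,v,z:onz(c,215+u/9,105+v/9,z)[:2]*1000
q=[f(*p,.065) for p in [(243,203),(340,200),(352,467),(258,470)]]
ctr=np.mean(q,0);d=(q[0]+q[1]-q[2]-q[3])/2;print('fin',ctr,np.hypot(*d),np.degrees(np.arctan2(d[1],d[0])),np.hypot(*(q[0]-q[1])))
b=np.array([f(*p,.045) for p in [(107,300),(497,310),(300,515),(150,430),(450,430),(130,210),(465,200)]],np.float32)
e=cv2.fitEllipse(b);print('body',e)
t=(f(253,70,.045)+f(335,70,.045))/2;w=t-e[0];print('rib',t,np.hypot(*w),np.degrees(np.arctan2(w[1],w[0])))
w=t-ctr;print(np.hypot(*w),np.degrees(np.arctan2(w[1],w[0])))
s=sense();print(s['tcp_pos'],s['ee_rot'],s['joints'])
```

```text
fin [ 483.48524925 -221.71493791] 29.840477971591902 -9.088737447079035 10.765648267502685
body ((484.3091735839844, -222.0749969482422), (45.67413330078125, 48.75912857055664), 76.71810913085938)
rib [ 511.38387929 -226.99165111] 27.517506736459783 -10.292514874228647
28.393260819029415 -10.710335261770762
[ 0.45295885 -0.2185747   0.24319489] [[ 0.97895539 -0.2033747  -0.01688429]
 [-0.20349436 -0.97905963 -0.00568254]
 [-0.01537504  0.00899881 -0.9998413 ]] [ -6.95118481   9.58945592 -14.06251155   0.47734922 -67.26969243
  85.02438002]
```

>>> servo_tool --deltas '[{"slide":[0.4,-0.05,0.5],"spin":-0.26},{"slide":[0.4,-0.05,0.8],"spin":0},{"slide":[0.3,-0.05,0.8],"spin":0},{"slide":[0.26,0,0.8],"spin":0},{"slide":[0,0,0.8],"spin":0},{"slide":[0,0,0.8],"spin":0},{"slide":[0,0,0.8],"spin":0},{"slide":[0,0,0.6],"spin":0},{"slide":[0,0,0],"spin":0}]' --gripper 160

```text
time_s: 5.1
tcp_pos: [0.4941, -0.2076, 0.0907]
ee_rot: [[0.989, -0.149, -0.01], [-0.149, -0.989, -0.005], [-0.009, 0.006, -1.0]]
wrist_force: [0.3, 1.6, -0.1]
gripper_width: 0.384
```

```bash
cat >> h.py <<'E'
def goto(x,y,z=None,yaw=None):
    s=sense();p=s['tcp_pos'];R=s['ee_rot']
    cy=np.degrees(np.arctan2(R[1,0],R[0,0]));z=p[2] if z is None else z
    d=R.T@(np.array([x,y,z])-p)
    print('pos',np.round(p,4),'yaw',round(cy,2),'tilt',np.round(R[:2,2],4),'F',np.round(s['wrist_force'],1),'M',np.round(s['moment'],2),'w',round(s['gripper_width'],3),'t',s['time_s'],'| slide',np.round(d/.025,2),'spin',None if yaw is None else round(-(yaw-cy)/8,2))
E
python3 -c "
from h import *
goto(.484,-.222,.049,-9.7)"
```

```text
pos [ 0.4941 -0.2076  0.0907] yaw -8.55 tilt [-0.01  -0.005] F [ 0.3  1.6 -0.1] M [-0.04  0.04 -0.01] w 0.384 t 5.1 | slide [-0.3   0.62  1.68] spin 0.14
```

>>> servo_tool --deltas '[{"slide":[-0.3,0.6,0],"spin":0.14},{"slide":[0,0,0.2],"spin":0},{"slide":[0,0,0],"spin":0}]'

```text
time_s: 5.4
tcp_pos: [0.4861, -0.2203, 0.0871]
ee_rot: [[0.986, -0.165, -0.007], [-0.165, -0.986, -0.006], [-0.006, 0.007, -1.0]]
wrist_force: [-0.3, -0.3, -0.2]
gripper_width: 0.375
```

```bash
python3 -c "
from h import *
c=cap('wrist','w4')
goto(.484,-.222,.049,-9.7)"
```

```text
pos [ 0.4863 -0.2204  0.0875] yaw -9.51 tilt [-0.0067 -0.006 ] F [ 0.5  0.1 -0.3] M [-0.01 -0.06  0.01] w 0.377 t 5.45 | slide [-0.07  0.07  1.54] spin 0.02
```

View pics/w4.png

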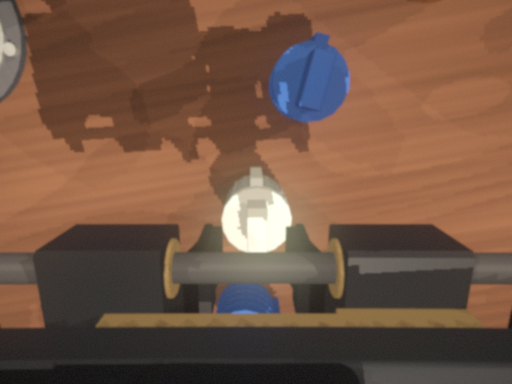

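>>> servo_tool --deltas '[{"slide":[-0.07,0.07,0.5],"spin":0},{"slide":[0,0,0.5],"spin":0},{"slide":[0,0,0.4],"spin":0},{"slide":[0,0,0],"spin":0}]'

```text
time_s: 5.85
tcp_pos: [0.4866, -0.2226, 0.0546]
ee_rot: [[0.986, -0.165, 0.001], [-0.165, -0.986, -0.007], [0.002, 0.007, -1.0]]
wrist_force: [-0.3, 0.5, -0.3]
gripper_width: 0.367
```

```bash
python3 -c "
from h import *
goto(.484,-.222,.049,-9.7)"
```

```text
pos [ 0.4866 -0.2226  0.0546] yaw -9.51 tilt [ 0.0007 -0.0074] F [-0.3  0.5 -0.3] M [0.09 0.09 0.03] w 0.367 t 5.85 | slide [-0.11 -0.01  0.23] spin 0.02
```

>>> servo_tool --deltas '[{"slide":[-0.1,0,0.2],"spin":0},{"slide":[0,0,0],"spin":0}]'

```text
time_s: 6.05
tcp_pos: [0.4846, -0.2222, 0.05]
ee_rot: [[0.986, -0.165, 0.002], [-0.165, -0.986, -0.008], [0.003, 0.007, -1.0]]
wrist_force: [0.7, -0.4, -0.5]
gripper_width: 0.374
```

>>> servo_tool --deltas '[{"slide":[0,0,0],"spin":0},{"slide":[0,0,0],"spin":0},{"slide":[0,0,0],"spin":0},{"slide":[0,0,0],"spin":0},{"slide":[0,0,0],"spin":0}]' --gripper 255

```text
time_s: 6.55
tcp_pos: [0.4854, -0.2223, 0.0512]
ee_rot: [[0.986, -0.165, 0.004], [-0.165, -0.986, -0.008], [0.006, 0.007, -1.0]]
wrist_force: [-0.7, 0.3, -1.1]
gripper_width: 0.132
```

```bash
python3 -c "
from h import *
goto(.484,-.222,.049,-9.7)"
```

```text
pos [ 0.4854 -0.2223  0.0512] yaw -9.48 tilt [ 0.0045 -0.0082] F [-0.7  0.3 -1.1] M [ 0.01 -0.01  0.01] w 0.132 t 6.55 | slide [-0.06 -0.    0.09] spin 0.03
```

>>> servo_tool --deltas '[{"slide":[0,0,-0.6],"spin":0},{"slide":[0,0,-1],"spin":0},{"slide":[0,0,-1],"spin":0},{"slide":[0,0,-1],"spin":0},{"slide":[0,0,-0.8],"spin":0},{"slide":[0,0,-0.3],"spin":0},{"slide":[0,0,0],"spin":0}]'

```text
time_s: 7.25
tcp_pos: [0.4825, -0.2207, 0.1701]
ee_rot: [[0.986, -0.166, -0.003], [-0.166, -0.986, -0.006], [-0.002, 0.006, -1.0]]
wrist_force: [0.1, 0.3, -1.6]
gripper_width: 0.135
```

```bash
python3 -c "
from h import *
goto(.61,-.05,.17,20.2)"
```

```text
pos [ 0.4825 -0.2207  0.1701] yaw -9.56 tilt [-0.0028 -0.0057] F [ 0.1  0.3 -1.6] M [ 0.02 -0.01 -0.02] w 0.135 t 7.25 | slide [ 3.9  -7.58 -0.05] spin -3.72
```

>>> servo_tool --deltas '[{"slide":[0.45,-0.9,0],"spin":0},{"slide":[0.5,-0.98,0],"spin":0},{"slide":[0.5,-0.98,0],"spin":0},{"slide":[0.5,-0.98,0],"spin":0},{"slide":[0.5,-0.98,0],"spin":0},{"slide":[0.5,-0.98,0],"spin":0},{"slide":[0.4,-0.7,0],"spin":0},{"slide":[0.2,-0.3,0],"spin":0},{"slide":[0,0,0],"spin":0}]'

```text
time_s: 8.15
tcp_pos: [0.5955, -0.0623, 0.1546]
ee_rot: [[0.985, -0.171, -0.026], [-0.171, -0.985, -0.004], [-0.025, 0.008, -1.0]]
wrist_force: [-0.1, -1.0, -1.8]
gripper_width: 0.139
```

>>> servo_tool --deltas '[{"slide":[0,0,0],"spin":-0.9},{"slide":[0,0,0],"spin":-0.9},{"slide":[0,0,0],"spin":-0.9},{"slide":[0,0,0],"spin":-0.7},{"slide":[0,0,0],"spin":0},{"slide":[0,0,0],"spin":0}]'

```text
time_s: 8.75
tcp_pos: [0.5905, -0.0672, 0.1523]
ee_rot: [[0.951, 0.308, -0.033], [0.308, -0.951, -0.004], [-0.033, -0.006, -0.999]]
wrist_force: [-0.1, -0.0, -1.9]
gripper_width: 0.134
```

```bash
python3 -c "
from h import *
goto(.6357,-.0368,.14,20.2)
c=cap('wrist','w5')"
```

```text
pos [ 0.5905 -0.0672  0.1523] yaw 17.93 tilt [-0.0335 -0.004 ] F [-0.1 -0.  -1.9] M [-0.1  -0.12  0.  ] w 0.134 t 8.75 | slide [ 2.11 -0.6   0.43] spin -0.28
```

View pics/w5.png

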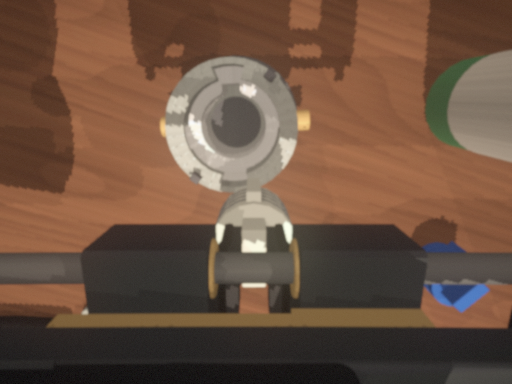

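Run:
```python
from h import *
c=load('w5'); im=c['frame'][45:200,155:310,::-1];cv2.imwrite('pics/w5c.png',cv2.resize(im,(620,620),interpolation=cv2.INTER_CUBIC))
```

```text
(no output)
```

View pics/w5c.png

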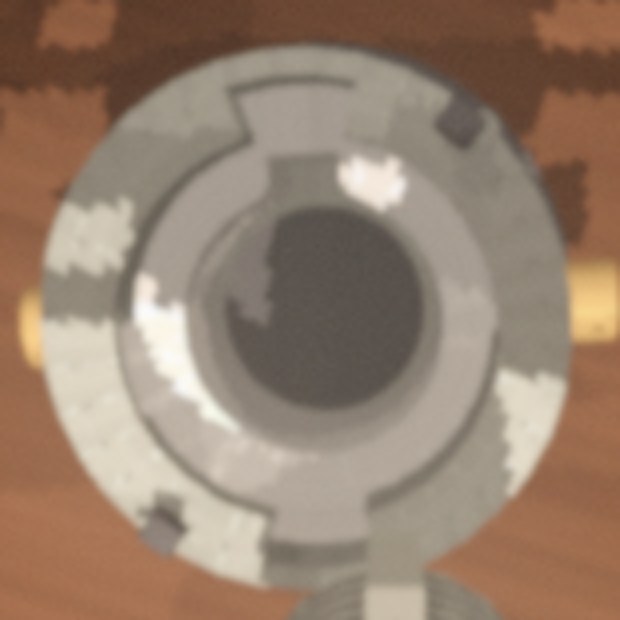

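Run:
```python
from h import *
c=load('w5');f=lambda u,v,z:onz(c,155+u/4,45+v/4,z)[:2]*1000
pts=[(42,310),(70,195),(110,130),(200,65),(300,43),(400,62),(500,130),(570,320),(543,440),(130,515),(250,583),(65,430)]
P=np.array([f(u,v,.079) for u,v in pts],np.float32);print(cv2.fitEllipse(P))
a,b=f(462,117,.083),f(163,530,.083);print('pips',(a+b)/2,np.degrees(np.arctan2(*(a-b)[::-1])),np.hypot(*(a-b)))
inn=[(118,320),(495,320),(190,185),(440,190),(170,455),(460,430)]
Q=np.array([f(u,v,.079) for u,v in inn],np.float32);print(cv2.fitEllipse(Q))
# cart top: ribs etc
goto(.6357,-.0368,.14,20.2)
```

```text
((635.7005004882812, -36.2326774597168), (90.57533264160156, 92.31536102294922), 86.45442199707031)
pips [635.98582745 -36.35589354] -19.0857305360488 85.98751358171633
((635.6288452148438, -36.34787368774414), (61.542396545410156, 65.64413452148438), 41.87266540527344)
pos [ 0.5905 -0.0672  0.1523] yaw 17.94 tilt [-0.0335 -0.004 ] F [-0.   1.5 -1.2] M [-0.06 -0.09  0.05] w 0.132 t 8.8 | slide [ 2.11 -0.6   0.43] spin -0.28
```

>>> servo_tool --deltas '[{"slide":[0.4,-0.12,-0.05],"spin":-0.28},{"slide":[0.4,-0.12,-0.05],"spin":0},{"slide":[0.4,-0.12,0],"spin":0},{"slide":[0.4,-0.12,0],"spin":0},{"slide":[0.3,-0.12,0],"spin":0},{"slide":[0,0,0],"spin":0}]'

```text
time_s: 9.4
tcp_pos: [0.6345, -0.0341, 0.1533]
ee_rot: [[0.938, 0.345, -0.033], [0.345, -0.938, -0.004], [-0.032, -0.008, -0.999]]
wrist_force: [-0.4, 0.2, -1.7]
gripper_width: 0.138
```

```bash
python3 -c "
from h import *
goto(.6357,-.0365,.14,20.3)"
```

```text
pos [ 0.6345 -0.0341  0.1533] yaw 20.22 tilt [-0.0325 -0.004 ] F [-0.4  0.2 -1.7] M [-0.06 -0.01  0.01] w 0.138 t 9.4 | slide [0.03 0.11 0.53] spin -0.01
```

>>> servo_tool --deltas '[{"slide":[-1,0,0],"spin":0},{"slide":[-1,0,0],"spin":0},{"slide":[-1,0,0],"spin":0},{"slide":[-1,0,0],"spin":0},{"slide":[0,0,0],"spin":0}]'

```text
time_s: 9.9
tcp_pos: [0.5372, -0.0686, 0.1547]
ee_rot: [[0.937, 0.347, -0.036], [0.347, -0.938, -0.004], [-0.036, -0.008, -0.999]]
wrist_force: [1.1, 0.4, -1.4]
gripper_width: 0.133
```

```bash
python3 -c "
from h import *
goto(.6357,-.0365,.153,20.3)"
```

```text
pos [ 0.5372 -0.0686  0.1547] yaw 20.3 tilt [-0.0363 -0.0044] F [ 1.1  0.4 -1.4] M [-0.03 -0.2   0.02] w 0.133 t 9.9 | slide [ 4.14  0.16 -0.08] spin -0.0
```

>>> servo_tool --deltas '[{"slide":[0,0,0.9],"spin":0},{"slide":[0,0,0.9],"spin":0},{"slide":[0,0,0.9],"spin":0},{"slide":[0,0,0],"spin":0}]'

```text
time_s: 10.3
tcp_pos: [0.5369, -0.0688, 0.0878]
ee_rot: [[0.938, 0.347, -0.03], [0.347, -0.938, -0.004], [-0.029, -0.007, -1.0]]
wrist_force: [-0.5, -0.8, -1.1]
gripper_width: 0.134
```

```bash
python3 -c "
from h import *
goto(.6357,-.0365,.153,20.3)"
```

```text
pos [ 0.5369 -0.0688  0.0878] yaw 20.3 tilt [-0.0298 -0.0041] F [-0.5 -0.8 -1.1] M [-0.11  0.03 -0.  ] w 0.134 t 10.3 | slide [ 4.07  0.14 -2.73] spin -0.0
```

>>> servo_tool --deltas '[{"slide":[0,0,-0.4],"spin":0},{"slide":[0,0,-0.4],"spin":0},{"slide":[0,0,-0.4],"spin":0},{"slide":[0,0,-0.4],"spin":0},{"slide":[0,0,-0.4],"spin":0},{"slide":[0,0,-0.4],"spin":0},{"slide":[0,0,-0.4],"spin":0}]'

```text
time_s: 11.0
tcp_pos: [0.5426, -0.0681, 0.1691]
ee_rot: [[0.937, 0.348, -0.02], [0.348, -0.937, -0.004], [-0.021, -0.003, -1.0]]
wrist_force: [-0.0, 0.6, -1.8]
gripper_width: 0.134
```

```bash
python3 -c "
from h import *
goto(.6357,-.0365,.153,20.3)"
```

```text
pos [ 0.5426 -0.0681  0.1691] yaw 20.38 tilt [-0.0204 -0.0042] F [-0.   0.6 -1.8] M [-0.04 -0.14 -0.03] w 0.134 t 11.0 | slide [3.95 0.11 0.56] spin 0.01
```

>>> servo_tool --deltas '[{"slide":[0,0,0.9],"spin":0},{"slide":[0,0,0.9],"spin":0},{"slide":[0,0,0.9],"spin":0},{"slide":[0,0,0],"spin":0}]'

```text
time_s: 11.4
tcp_pos: [0.5446, -0.0682, 0.1061]
ee_rot: [[0.937, 0.348, -0.01], [0.348, -0.937, -0.003], [-0.01, -0.0, -1.0]]
wrist_force: [-0.4, -1.3, -2.1]
gripper_width: 0.137
```

>>> servo_tool --deltas '[{"slide":[0,0,-0.4],"spin":0},{"slide":[0,0,-0.4],"spin":0},{"slide":[0,0,-0.4],"spin":0},{"slide":[0,0,-0.4],"spin":0},{"slide":[0,0,-0.4],"spin":0},{"slide":[0,0,-0.3],"spin":0}]'

```text
time_s: 12.0
tcp_pos: [0.5478, -0.068, 0.1744]
ee_rot: [[0.937, 0.35, -0.001], [0.35, -0.937, -0.003], [-0.002, 0.003, -1.0]]
wrist_force: [1.9, -0.2, -1.5]
gripper_width: 0.137
```

```bash
python3 -c "
from h import *
goto(.6357,-.0365,.153,20.3)"
```

```text
pos [ 0.5478 -0.068   0.1744] yaw 20.46 tilt [-0.001  -0.0033] F [ 1.9 -0.2 -1.5] M [-0.03 -0.07  0.01] w 0.137 t 12.0 | slide [3.73 0.05 0.85] spin 0.02
```

>>> servo_tool --deltas '[{"slide":[0.4,0,0.04],"spin":0},{"slide":[0.4,0,0.04],"spin":0},{"slide":[0.4,0,0.04],"spin":0},{"slide":[0.4,0,0.04],"spin":0},{"slide":[0.4,0,0.04],"spin":0},{"slide":[0.4,0,0.04],"spin":0},{"slide":[0.4,0,0.04],"spin":0},{"slide":[0.4,0,0.04],"spin":0},{"slide":[0.3,0,0.04],"spin":0},{"slide":[0,0,0],"spin":0}]'

```text
time_s: 13.0
tcp_pos: [0.6379, -0.034, 0.1627]
ee_rot: [[0.937, 0.35, -0.003], [0.35, -0.937, -0.004], [-0.004, 0.002, -1.0]]
wrist_force: [0.2, -0.5, -0.7]
gripper_width: 0.139
```

```bash
python3 -c "
from h import *
goto(.6369,-.0360,.14,20.3)"
```

```text
pos [ 0.6379 -0.034   0.1627] yaw 20.49 tilt [-0.003  -0.0036] F [ 0.2 -0.5 -0.7] M [-0.04 -0.02  0.01] w 0.139 t 13.0 | slide [-0.06  0.06  0.91] spin 0.02
```

Down to 0.12 (underside about 0.069), then check.

>>> servo_tool --deltas '[{"slide":[-0.06,0.06,0.3],"spin":0.02},{"slide":[0,0,0.35],"spin":0},{"slide":[0,0,0.35],"spin":0},{"slide":[0,0,0.35],"spin":0},{"slide":[0,0,0.2],"spin":0},{"slide":[0,0,0],"spin":0}]'

```text
time_s: 13.6
tcp_pos: [0.6347, -0.0369, 0.1199]
ee_rot: [[0.938, 0.346, -0.006], [0.346, -0.938, -0.004], [-0.007, 0.001, -1.0]]
wrist_force: [-0.6, 0.7, -1.1]
gripper_width: 0.133
```

```bash
python3 -c "
from h import *
goto(.6369,-.0360,.1,20.3)
c=cap('wrist','w6');cap('side','s6')
cv2.imwrite('pics/s6c.png',cv2.resize(load('s6')['frame'][130:240,240:350,::-1],(550,550),interpolation=cv2.INTER_CUBIC))"
```

```text
pos [ 0.6347 -0.0369  0.1199] yaw 20.25 tilt [-0.0061 -0.0036] F [-0.6  0.7 -1.1] M [ 0.03  0.01 -0.03] w 0.133 t 13.6 | slide [ 0.1 -0.   0.8] spin -0.01
```

View pics/w6.png

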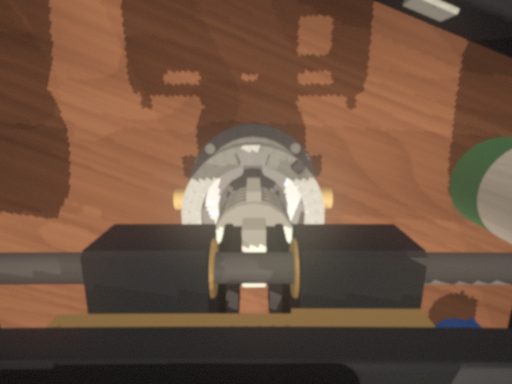

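View pics/s6c.png

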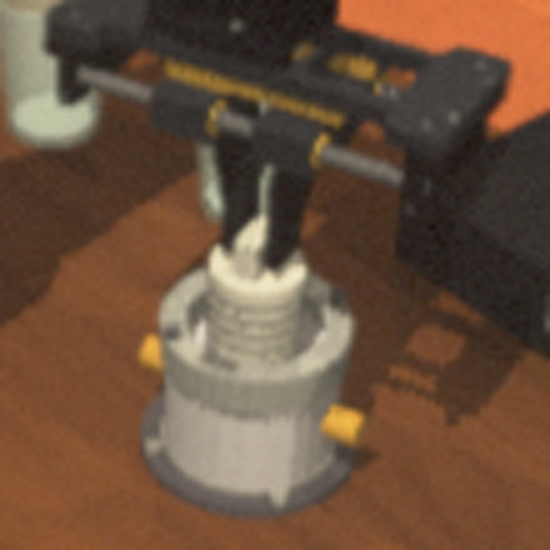

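>>> servo_tool --deltas '[{"slide":[0.1,0,0.05],"spin":0},{"slide":[0,0,0.2],"spin":0},{"slide":[0,0,0.25],"spin":0},{"slide":[0,0,0.2],"spin":0},{"slide":[0,0,0],"spin":0}]'

```text
time_s: 14.2
tcp_pos: [0.6387, -0.0358, 0.1032]
ee_rot: [[0.938, 0.347, -0.002], [0.347, -0.938, -0.003], [-0.003, 0.002, -1.0]]
wrist_force: [-0.2, 0.6, -1.6]
gripper_width: 0.135
```

```bash
python3 -c "
from h import *
goto(.6369,-.0360,.077,20.3)"
```

```text
pos [ 0.6387 -0.0358  0.1032] yaw 20.28 tilt [-0.0017 -0.0031] F [-0.2  0.6 -1.6] M [-0.06 -0.02  0.02] w 0.135 t 14.2 | slide [-0.07 -0.02  1.05] spin -0.0
```

Already below the well mouth (underside ≈0.052) with no contact force. Continue.

>>> servo_tool --deltas '[{"slide":[-0.06,0,0.2],"spin":0},{"slide":[0,0,0.25],"spin":0},{"slide":[0,0,0.25],"spin":0},{"slide":[0,0,0.15],"spin":0},{"slide":[0,0,0],"spin":0}]'

```text
time_s: 14.7
tcp_pos: [0.637, -0.0365, 0.0797]
ee_rot: [[0.938, 0.347, -0.002], [0.347, -0.938, -0.003], [-0.003, 0.002, -1.0]]
wrist_force: [0.9, 0.3, -2.3]
gripper_width: 0.133
```

```bash
python3 -c "
from h import *
goto(.6369,-.0360,.077,20.3)"
```

```text
pos [ 0.637  -0.0365  0.0797] yaw 20.27 tilt [-0.0021 -0.0032] F [ 0.9  0.3 -2.3] M [ 0.03 -0.02  0.04] w 0.133 t 14.7 | slide [ 0.   -0.02  0.11] spin -0.0
```

>>> servo_tool --deltas '[{"slide":[0,0,0.1],"spin":0},{"slide":[0,0,0.06],"spin":0},{"slide":[0,0,0],"spin":0}]'

```text
time_s: 15.0
tcp_pos: [0.6375, -0.0365, 0.0769]
ee_rot: [[0.938, 0.347, -0.001], [0.347, -0.938, -0.004], [-0.002, 0.003, -1.0]]
wrist_force: [-0.7, -0.1, 2.7]
gripper_width: 0.137
```

>>> servo_tool --deltas '[{"slide":[0,0,0],"spin":0},{"slide":[0,0,0],"spin":0},{"slide":[0,0,0],"spin":0}]' --gripper 188

```text
time_s: 15.3
tcp_pos: [0.6385, -0.0364, 0.0778]
ee_rot: [[0.938, 0.347, 0.002], [0.347, -0.938, -0.003], [0.001, 0.004, -1.0]]
wrist_force: [-0.6, 0.7, -0.9]
gripper_width: 0.245
```

```bash
python3 -c "
from h import *
goto(.6369,-.0360,.077,20.3)"
```

```text
pos [ 0.6385 -0.0364  0.0778] yaw 20.33 tilt [ 0.002  -0.0034] F [-0.6  0.7 -0.9] M [-0.02  0.02  0.07] w 0.245 t 15.3 | slide [-0.05 -0.04  0.03] spin 0.0
```

>>> servo_tool --deltas '[{"slide":[0,0,-0.3],"spin":0},{"slide":[0,0,-0.4],"spin":0},{"slide":[0,0,-0.5],"spin":0},{"slide":[0,0,-0.6],"spin":0},{"slide":[0,0,-0.6],"spin":0},{"slide":[-0.4,0,-0.6],"spin":0},{"slide":[-0.6,0,-0.6],"spin":0},{"slide":[-0.6,0,-0.2],"spin":0},{"slide":[0,0,0],"spin":0}]'

```text
time_s: 16.2
tcp_pos: [0.5992, -0.051, 0.1838]
ee_rot: [[0.938, 0.348, 0.008], [0.348, -0.938, -0.003], [0.007, 0.006, -1.0]]
wrist_force: [0.5, -0.4, 0.6]
gripper_width: 0.265
```

```bash
python3 -c "
from h import *
goto(.485,.262,.19,15.9)
c=cap('wrist','w7');cv2.imwrite('pics/w7c.png',cv2.resize(c['frame'][60:230,160:340,::-1],(720,600)))"
```

```text
pos [ 0.5992 -0.051   0.1838] yaw 20.34 tilt [ 0.0084 -0.0029] F [ 0.5 -0.4  0.6] M [-0.03 -0.01  0.02] w 0.265 t 16.2 | slide [  0.07 -13.33  -0.32] spin 0.56
```

View pics/w7c.png

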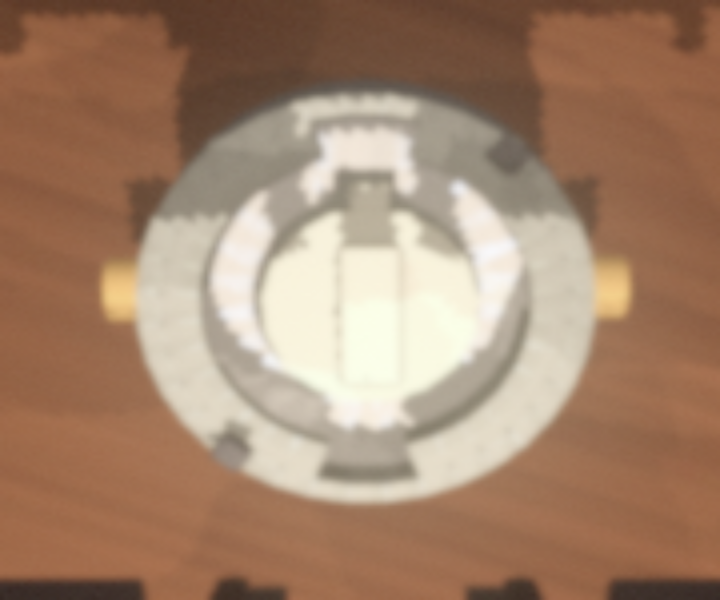

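>>> servo_tool --deltas '[{"slide":[0,-0.9,-0.02],"spin":0.3},{"slide":[0,-0.95,-0.02],"spin":0.26},{"slide":[0,-0.95,-0.02],"spin":0},{"slide":[0,-0.95,-0.02],"spin":0},{"slide":[0,-0.95,-0.02],"spin":0},{"slide":[0,-0.95,-0.02],"spin":0},{"slide":[0,-0.95,-0.02],"spin":0},{"slide":[0,-0.95,-0.02],"spin":0},{"slide":[0,-0.95,-0.02],"spin":0},{"slide":[0,-0.8,-0.02],"spin":0}]' --gripper 150

```text
time_s: 17.25
tcp_pos: [0.5314, 0.178, 0.1802]
ee_rot: [[0.964, 0.265, -0.001], [0.265, -0.964, -0.007], [-0.003, 0.007, -1.0]]
wrist_force: [0.3, -0.3, -0.5]
gripper_width: 0.41
```

```bash
python3 -c "
from h import *
goto(.485,.262,.19,15.9)"
```

```text
pos [0.5314 0.178  0.1802] yaw 15.35 tilt [-0.001  -0.0071] F [ 0.3 -0.3 -0.5] M [-0.08 -0.04  0.02] w 0.41 t 17.25 | slide [-0.9  -3.73 -0.41] spin -0.07
```

>>> servo_tool --deltas '[{"slide":[-0.2,-0.7,-0.1],"spin":-0.07},{"slide":[-0.2,-0.7,-0.1],"spin":0},{"slide":[-0.2,-0.7,-0.1],"spin":0},{"slide":[-0.2,-0.6,-0.1],"spin":0},{"slide":[-0.1,-0.3,0],"spin":0},{"slide":[0,0,0],"spin":0}]'

```text
time_s: 17.85
tcp_pos: [0.4861, 0.2492, 0.1851]
ee_rot: [[0.96, 0.278, -0.007], [0.278, -0.96, -0.012], [-0.01, 0.009, -1.0]]
wrist_force: [-0.2, -0.2, -0.3]
gripper_width: 0.411
```

```bash
python3 -c "
from h import *
c=cap('wrist','w8');cv2.imwrite('pics/w8c.png',cv2.resize(c['frame'][115:235,195:315,::-1],(600,600),interpolation=cv2.INTER_CUBIC))
goto(.498,.265,.1,15.9)
"
```

```text
pos [0.4863 0.2488 0.1851] yaw 16.12 tilt [-0.0073 -0.0118] F [0.6 0.4 0.3] M [-0.04 -0.03  0.  ] w 0.412 t 17.9 | slide [ 0.67 -0.52  3.39] spin 0.03
```

View pics/w8c.png

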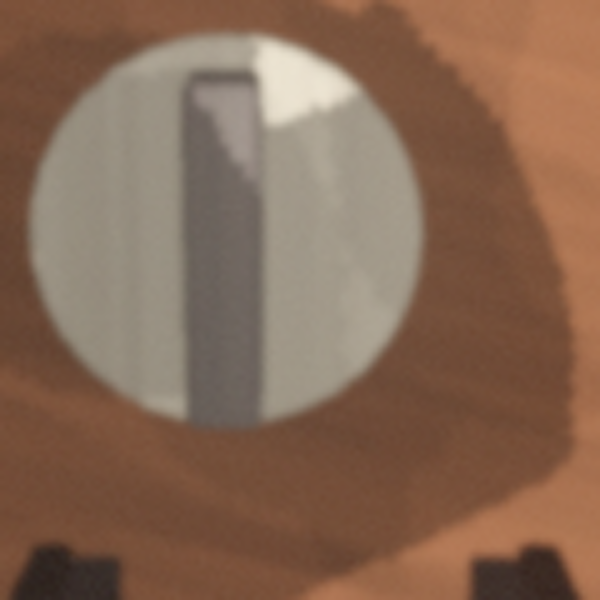

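Run:
```python
from h import *
c=load('w8');f=lambda u,v,z:onz(c,195+u/5,115+v/5,z)[:2]*1000
q=[f(*p,.05) for p in [(190,84),(259,84),(262,427),(188,427)]]
ctr=np.mean(q,0);d=(q[0]+q[1]-q[2]-q[3])/2;print('bar',ctr,np.hypot(*d),np.degrees(np.arctan2(d[1],d[0])),np.hypot(*(q[0]-q[1])))
b=np.array([f(*p,.024) for p in [(30,230),(423,230),(225,33),(85,90),(365,90),(80,365),(375,360)]],np.float32)
print('disc',cv2.fitEllipse(b))
```

```text
bar [497.66635014 263.95324388] 62.57387185544256 15.66097970172143 12.07836257092435
disc ((497.2372741699219, 264.39166259765625), (76.69065856933594, 78.28924560546875), 93.34610748291016)
```

>>> servo_tool --deltas '[{"slide":[0.2,-0.2,0.4],"spin":0.03},{"slide":[0.2,-0.15,0.5],"spin":0},{"slide":[0.1,-0.1,0.6],"spin":0},{"slide":[0.1,0,0.6],"spin":0},{"slide":[0,0,0.6],"spin":0},{"slide":[0,0,0.4],"spin":0},{"slide":[0,0,0.2],"spin":0},{"slide":[0,0,0],"spin":0}]'

```text
time_s: 18.7
tcp_pos: [0.4997, 0.2605, 0.0913]
ee_rot: [[0.963, 0.268, -0.012], [0.267, -0.963, -0.016], [-0.016, 0.012, -1.0]]
wrist_force: [-0.1, 0.2, 0.3]
gripper_width: 0.41
```

```bash
python3 -c "
from h import *
goto(.4975,.2643,.03,15.7)
"
```

```text
pos [0.4997 0.2605 0.0913] yaw 15.51 tilt [-0.0123 -0.0164] F [-0.1  0.2  0.3] M [-0.02 -0.03  0.02] w 0.41 t 18.7 | slide [-0.   -0.2   2.45] spin -0.02
```

>>> servo_tool --deltas '[{"slide":[0,-0.2,-0.4],"spin":0},{"slide":[0,0,-0.4],"spin":0},{"slide":[0,0,-0.4],"spin":0},{"slide":[0,0,-0.4],"spin":0},{"slide":[0,0,-0.4],"spin":0},{"slide":[0,0,-0.4],"spin":0},{"slide":[0,0,-0.4],"spin":0},{"slide":[0,0,0.9],"spin":0},{"slide":[0,0,0.9],"spin":0},{"slide":[0,0,0],"spin":0}]'

```text
time_s: 19.7
tcp_pos: [0.5021, 0.269, 0.1299]
ee_rot: [[0.963, 0.268, -0.0], [0.268, -0.963, -0.006], [-0.002, 0.006, -1.0]]
wrist_force: [0.3, -0.4, 0.8]
gripper_width: 0.413
```

```bash
python3 -c "
from h import *
goto(.4975,.2643,.03,15.7)
"
```

```text
pos [0.5021 0.269  0.1299] yaw 15.56 tilt [-0.     -0.0063] F [ 0.3 -0.4  0.8] M [-0.09  0.04  0.01] w 0.413 t 19.7 | slide [-0.22  0.11  4.  ] spin -0.02
```

Tilt is fixed. Descend.

>>> servo_tool --deltas '[{"slide":[-0.2,0.1,0.3],"spin":-0.02},{"slide":[0,0,0.7],"spin":0},{"slide":[0,0,0.8],"spin":0},{"slide":[0,0,0.7],"spin":0},{"slide":[0,0,0.3],"spin":0},{"slide":[0,0,0],"spin":0}]'

```text
time_s: 20.3
tcp_pos: [0.4995, 0.2656, 0.0628]
ee_rot: [[0.962, 0.272, 0.006], [0.272, -0.962, -0.002], [0.005, 0.004, -1.0]]
wrist_force: [-1.0, -0.1, 1.0]
gripper_width: 0.411
```

```bash
python3 -c "
from h import *
goto(.4975,.2643,.03,15.7)
"
```

```text
pos [0.4995 0.2656 0.0628] yaw 15.81 tilt [ 0.006  -0.0021] F [-1.  -0.1  1. ] M [-0.02 -0.01 -0.01] w 0.411 t 20.3 | slide [-0.1   0.02  1.31] spin 0.01
```

>>> servo_tool --deltas '[{"slide":[-0.1,0,0.3],"spin":0},{"slide":[0,0,0.4],"spin":0},{"slide":[0,0,0.35],"spin":0},{"slide":[0,0,0.15],"spin":0},{"slide":[0,0,0],"spin":0}]'

```text
time_s: 20.8
tcp_pos: [0.4984, 0.2659, 0.033]
ee_rot: [[0.962, 0.273, 0.01], [0.273, -0.962, 0.001], [0.009, 0.002, -1.0]]
wrist_force: [-0.5, -0.3, -0.6]
gripper_width: 0.415
```

```bash
python3 -c "
from h import *
goto(.4975,.2643,.03,15.7)
"
```

```text
pos [0.4984 0.2659 0.033 ] yaw 15.84 tilt [0.0096 0.0007] F [-0.5 -0.3 -0.6] M [-0.04 -0.01 -0.01] w 0.415 t 20.8 | slide [-0.05  0.05  0.12] spin 0.02
```

>>> servo_tool --deltas '[{"slide":[-0.05,0.05,0.15],"spin":0},{"slide":[0,0,0],"spin":0}]'

```text
time_s: 21.0
tcp_pos: [0.4977, 0.2644, 0.029]
ee_rot: [[0.962, 0.273, 0.01], [0.273, -0.962, 0.001], [0.01, 0.002, -1.0]]
wrist_force: [-0.5, 0.5, -0.6]
gripper_width: 0.408
```

>>> servo_tool --deltas '[{"slide":[0,0,0],"spin":0},{"slide":[0,0,0],"spin":0},{"slide":[0,0,0],"spin":0},{"slide":[0,0,0],"spin":0},{"slide":[0,0,0],"spin":0}]' --gripper 255

```text
time_s: 21.5
tcp_pos: [0.4982, 0.2648, 0.0296]
ee_rot: [[0.962, 0.273, 0.011], [0.273, -0.962, 0.002], [0.011, 0.001, -1.0]]
wrist_force: [0.2, -0.4, -2.1]
gripper_width: 0.155
```

```bash
python3 -c "
from h import *
goto(.4975,.2643,.03,15.7)
"
```

```text
pos [0.4982 0.2648 0.0296] yaw 15.85 tilt [0.0111 0.002 ] F [ 0.2 -0.4 -2.1] M [-0.04 -0.1   0.07] w 0.155 t 21.5 | slide [-0.03  0.01 -0.02] spin 0.02
```

>>> servo_tool --deltas '[{"slide":[0,0,-0.4],"spin":0},{"slide":[0,0,-0.6],"spin":0},{"slide":[0,0,-0.8],"spin":0},{"slide":[0,0,-0.9],"spin":0},{"slide":[0,0,-0.9],"spin":0},{"slide":[0,0,-0.9],"spin":0},{"slide":[0,0,-0.5],"spin":0},{"slide":[0,0,0],"spin":0}]'

```text
time_s: 22.3
tcp_pos: [0.4941, 0.2625, 0.1603]
ee_rot: [[0.962, 0.272, 0.005], [0.272, -0.962, -0.002], [0.004, 0.003, -1.0]]
wrist_force: [0.8, -0.5, -2.2]
gripper_width: 0.155
```

```bash
python3 -c "
from h import *
goto(.60,-.05,.16,20.3)
"
```

```text
pos [0.4941 0.2625 0.1603] yaw 15.76 tilt [ 0.005  -0.0017] F [ 0.8 -0.5 -2.2] M [-0.02 -0.06  0.  ] w 0.155 t 22.3 | slide [ 0.68 13.18  0.06] spin -0.57
```

>>> servo_tool --deltas '[{"slide":[0,0.5,-0.02],"spin":-0.2},{"slide":[0,0.8,-0.02],"spin":-0.2},{"slide":[0,0.9,-0.02],"spin":-0.17},{"slide":[0,0.9,-0.02],"spin":0},{"slide":[0,0.9,-0.02],"spin":0},{"slide":[0,0.9,-0.02],"spin":0},{"slide":[0,0.9,-0.02],"spin":0},{"slide":[0,0.9,-0.02],"spin":0},{"slide":[0,0.8,-0.02],"spin":0},{"slide":[0,0.6,-0.02],"spin":0}]'

```text
time_s: 23.3
tcp_pos: [0.5571, 0.0643, 0.158]
ee_rot: [[0.936, 0.352, -0.012], [0.352, -0.936, -0.005], [-0.013, 0.001, -1.0]]
wrist_force: [0.6, 0.9, -2.9]
gripper_width: 0.159
```

```bash
python3 -c "
from h import *
goto(.59,-.05,.16,20.3)
"
```

```text
pos [0.5571 0.0643 0.158 ] yaw 20.63 tilt [-0.0118 -0.0055] F [ 0.6  0.9 -2.9] M [-0.04 -0.1   0.01] w 0.159 t 23.3 | slide [-0.38  4.74 -0.07] spin 0.04
```

>>> servo_tool --deltas '[{"slide":[-0.05,0.6,-0.05],"spin":0.04},{"slide":[-0.05,0.6,-0.05],"spin":0},{"slide":[-0.05,0.6,-0.05],"spin":0},{"slide":[-0.05,0.6,-0.05],"spin":0},{"slide":[-0.05,0.6,0],"spin":0},{"slide":[-0.05,0.5,0],"spin":0},{"slide":[0,0.3,0],"spin":0},{"slide":[0,0,0],"spin":0}]'

```text
time_s: 24.1
tcp_pos: [0.5845, -0.0362, 0.1622]
ee_rot: [[0.939, 0.345, -0.014], [0.345, -0.939, -0.006], [-0.016, 0.0, -1.0]]
wrist_force: [-0.0, -0.3, -2.4]
gripper_width: 0.162
```

```bash
python3 -c "
from h import *
goto(.6364,-.0363,.16,20.3)
"
```

```text
pos [ 0.5845 -0.0362  0.1622] yaw 20.18 tilt [-0.0144 -0.0058] F [-0.  -0.3 -2.4] M [-0.06 -0.09  0.08] w 0.162 t 24.1 | slide [1.95 0.72 0.06] spin -0.02
```

>>> servo_tool --deltas '[{"slide":[0.3,0.12,-0.4],"spin":0},{"slide":[0.3,0.12,-0.4],"spin":0},{"slide":[0.3,0.12,-0.4],"spin":0},{"slide":[0.3,0.12,-0.4],"spin":0},{"slide":[0.3,0.12,-0.4],"spin":0},{"slide":[0.2,0.1,-0.4],"spin":0},{"slide":[0.1,0,-0.3],"spin":0},{"slide":[0,0,0.9],"spin":0},{"slide":[0,0,0.9],"spin":0},{"slide":[0,0,0],"spin":0}]'

```text
time_s: 25.1
tcp_pos: [0.6335, -0.0331, 0.1848]
ee_rot: [[0.937, 0.349, -0.017], [0.349, -0.937, -0.003], [-0.017, -0.003, -1.0]]
wrist_force: [-0.6, -0.7, -2.6]
gripper_width: 0.159
```

```bash
python3 -c "
from h import *
goto(.6364,-.0363,.15,20.3)
"
```

```text
pos [ 0.6335 -0.0331  0.1848] yaw 20.42 tilt [-0.0166 -0.0035] F [-0.6 -0.7 -2.6] M [-0.04  0.03 -0.  ] w 0.159 t 25.1 | slide [0.09 0.16 1.39] spin 0.01
```

>>> servo_tool --deltas '[{"slide":[0,0.1,-0.4],"spin":0},{"slide":[0,0,-0.4],"spin":0},{"slide":[0,0,-0.4],"spin":0},{"slide":[0,0,-0.4],"spin":0},{"slide":[0,0,-0.4],"spin":0},{"slide":[0,0,0.9],"spin":0},{"slide":[0,0,0.9],"spin":0},{"slide":[0,0,0.9],"spin":0},{"slide":[0,0,0],"spin":0}]'

```text
time_s: 26.0
tcp_pos: [0.6395, -0.0352, 0.1829]
ee_rot: [[0.937, 0.35, 0.003], [0.35, -0.937, -0.002], [0.002, 0.003, -1.0]]
wrist_force: [-0.2, 1.1, -3.0]
gripper_width: 0.157
```

```bash
python3 -c "
from h import *
goto(.6364,-.0363,.15,20.3)
"
```

```text
pos [ 0.6395 -0.0352  0.1829] yaw 20.51 tilt [ 0.0028 -0.0024] F [-0.2  1.1 -3. ] M [-0.06  0.11  0.01] w 0.157 t 26.0 | slide [-0.14 -0.01  1.32] spin 0.03
```

>>> servo_tool --deltas '[{"slide":[-0.13,0,0.3],"spin":0.03},{"slide":[0,0,0.5],"spin":0},{"slide":[0,0,0.5],"spin":0},{"slide":[0,0,0.5],"spin":0},{"slide":[0,0,0.4],"spin":0},{"slide":[0,0,0],"spin":0}]'

```text
time_s: 26.6
tcp_pos: [0.6389, -0.0366, 0.1282]
ee_rot: [[0.938, 0.347, 0.01], [0.347, -0.938, -0.002], [0.008, 0.006, -1.0]]
wrist_force: [0.4, -0.2, -1.9]
gripper_width: 0.16
```

```bash
python3 -c "
from h import *
goto(.6364,-.0363,.125,20.3)
cap('side','s9');c=cap('wrist','w9')
cv2.imwrite('pics/s9c.png',cv2.resize(load('s9')['frame'][130:240,240:350,::-1],(550,550),interpolation=cv2.INTER_CUBIC))"
```

```text
pos [ 0.6389 -0.0366  0.1282] yaw 20.28 tilt [ 0.0095 -0.0025] F [ 0.4 -0.2 -1.9] M [-0.03  0.07  0.05] w 0.16 t 26.6 | slide [-0.09 -0.05  0.13] spin -0.0
```

View pics/s9c.png

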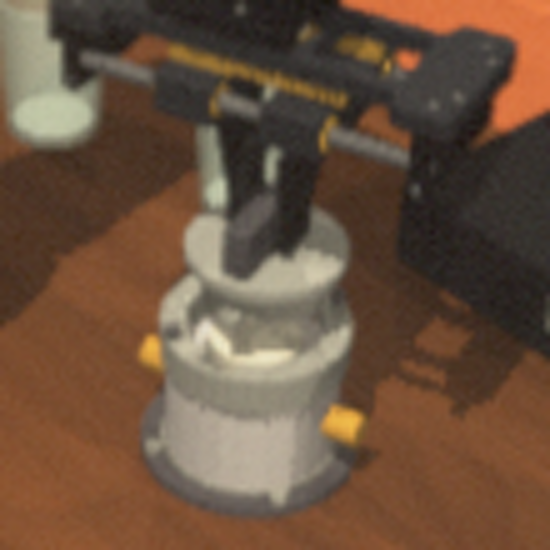

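View pics/w9.png

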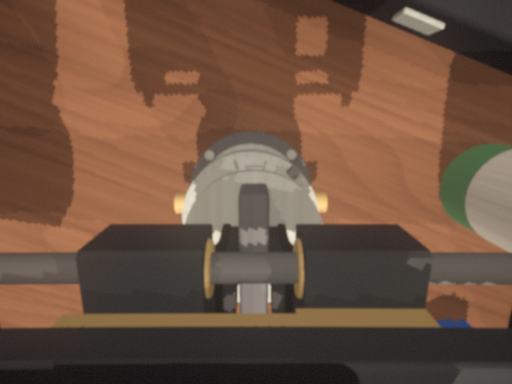

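>>> servo_tool --deltas '[{"slide":[-0.09,-0.04,0.1],"spin":0},{"slide":[0,0,0.2],"spin":0},{"slide":[0,0,0.15],"spin":0},{"slide":[0,0,0],"spin":0}]'

```text
time_s: 27.1
tcp_pos: [0.6387, -0.0363, 0.1196]
ee_rot: [[0.938, 0.347, 0.016], [0.347, -0.938, -0.002], [0.015, 0.008, -1.0]]
wrist_force: [-0.2, -0.0, -2.4]
gripper_width: 0.158
```

```bash
python3 -c "
from h import *
goto(.6364,-.0363,.105,20.3)"
```

```text
pos [ 0.6387 -0.0363  0.1196] yaw 20.33 tilt [ 0.0163 -0.0022] F [-0.2 -0.  -2.4] M [-0.14  0.07 -0.02] w 0.158 t 27.1 | slide [-0.1  -0.04  0.58] spin 0.0
```

>>> servo_tool --deltas '[{"slide":[-0.13,-0.04,0.15],"spin":0},{"slide":[-0.03,0,0.2],"spin":0},{"slide":[0,0,0.15],"spin":0}]'

```text
time_s: 27.4
tcp_pos: [0.635, -0.0368, 0.107]
ee_rot: [[0.938, 0.347, 0.018], [0.347, -0.938, -0.002], [0.016, 0.008, -1.0]]
wrist_force: [-0.3, -0.5, -2.4]
gripper_width: 0.159
```

```bash
python3 -c "
from h import *
goto(.6364,-.0363,.105,20.3)"
```

```text
pos [ 0.635  -0.0368  0.107 ] yaw 20.33 tilt [ 0.0181 -0.0021] F [-0.3 -0.5 -2.4] M [-0.12  0.05  0.01] w 0.159 t 27.4 | slide [0.06 0.   0.08] spin 0.0
```

>>> servo_tool --deltas '[{"slide":[0.06,0,0.12],"spin":0},{"slide":[0,0,0.15],"spin":0},{"slide":[0,0,0.15],"spin":0}]'

```text
time_s: 27.7
tcp_pos: [0.6368, -0.0363, 0.0965]
ee_rot: [[0.937, 0.348, 0.018], [0.348, -0.938, -0.003], [0.016, 0.009, -1.0]]
wrist_force: [-1.8, -0.3, 3.7]
gripper_width: 0.159
```

```bash
python3 -c "
from h import *
goto(.6364,-.0363,.0906,20.3)"
```

```text
pos [ 0.6368 -0.0363  0.0965] yaw 20.36 tilt [ 0.0182 -0.0026] F [-1.8 -0.3  3.7] M [0.1  0.67 0.07] w 0.159 t 27.7 | slide [-0.02 -0.01  0.24] spin 0.01
```

>>> servo_tool --deltas '[{"slide":[0,0,0.15],"spin":0},{"slide":[0,0,0.15],"spin":0},{"slide":[0,0,0.1],"spin":0}]'

```text
time_s: 28.0
tcp_pos: [0.6373, -0.0365, 0.0905]
ee_rot: [[0.937, 0.35, 0.019], [0.35, -0.937, -0.004], [0.016, 0.011, -1.0]]
wrist_force: [-8.6, 2.4, 18.1]
gripper_width: 0.157
```

```bash
python3 -c "
from h import *
goto(.6364,-.0363,.0906,20.3)"
```

```text
pos [ 0.6373 -0.0365  0.0905] yaw 20.47 tilt [ 0.019  -0.0043] F [-8.6  2.4 18.1] M [ 1.04  2.63 -0.  ] w 0.157 t 28.0 | slide [-0.03 -0.02 -0.  ] spin 0.02
```

>>> servo_tool --deltas '[{"slide":[-0.03,0,0.1],"spin":0.4},{"slide":[0,0,0.1],"spin":0.5},{"slide":[0,0,0.1],"spin":0.5}]'

```text
time_s: 28.3
tcp_pos: [0.6374, -0.0367, 0.0906]
ee_rot: [[0.987, 0.159, 0.023], [0.159, -0.987, -0.006], [0.022, 0.01, -1.0]]
wrist_force: [-5.6, 2.1, 12.6]
gripper_width: 0.158
```

```bash
python3 -c "
from h import *
goto(.6364,-.0363,.0906,-19.6)"
```

```text
pos [ 0.6374 -0.0367  0.0906] yaw 9.16 tilt [ 0.0229 -0.006 ] F [-5.6  2.1 12.6] M [0.68 2.01 0.26] w 0.158 t 28.3 | slide [-0.04 -0.02 -0.  ] spin 3.59
```

>>> servo_tool --deltas '[{"slide":[-0.04,0,0.1],"spin":0.5},{"slide":[0,0,0.1],"spin":0.5},{"slide":[0,0,0.1],"spin":0.5},{"slide":[0,0,0.1],"spin":0.5},{"slide":[0,0,0.1],"spin":0.3},{"slide":[0,0,0.1],"spin":0}]'

```text
time_s: 28.9
tcp_pos: [0.6379, -0.0361, 0.0905]
ee_rot: [[0.986, -0.165, 0.03], [-0.164, -0.986, -0.009], [0.031, 0.004, -0.999]]
wrist_force: [-5.7, 1.0, 12.4]
gripper_width: 0.161
```

```bash
python3 -c "
from h import *
goto(.6364,-.0363,.0906,-19.6)"
```

```text
pos [ 0.6379 -0.0361  0.0905] yaw -9.47 tilt [ 0.0303 -0.009 ] F [-5.7  1.  12.4] M [0.4  1.98 0.06] w 0.161 t 28.9 | slide [-0.06  0.02 -0.  ] spin 1.27
```

>>> servo_tool --deltas '[{"slide":[-0.06,0,0.12],"spin":0.4},{"slide":[-0.03,0,0.12],"spin":0.4},{"slide":[-0.03,0,0.12],"spin":0.3},{"slide":[0,0,0.12],"spin":0}]'

```text
time_s: 29.3
tcp_pos: [0.6383, -0.0355, 0.0905]
ee_rot: [[0.949, -0.311, 0.041], [-0.311, -0.95, -0.012], [0.043, -0.001, -0.999]]
wrist_force: [-9.2, 2.1, 15.0]
gripper_width: 0.158
```

```bash
python3 -c "
from h import *
goto(.6364,-.0363,.0906,-19.6)
c=cap('wrist','w10');cap('side','s10');cap('scene','c10')
cv2.imwrite('pics/s10c.png',np.hstack([cv2.resize(load('s10')['frame'][150:240,245:335,::-1],(400,400),interpolation=cv2.INTER_CUBIC),cv2.resize(load('c10')['frame'][175:255,200:280,::-1],(400,400),interpolation=cv2.INTER_CUBIC)]))
goto(.6364,-.0363,.0906,-19.6)"
```

```text
pos [ 0.6383 -0.0355  0.0905] yaw -18.14 tilt [ 0.0408 -0.0123] F [-9.2  2.1 15. ] M [0.69 2.57 0.06] w 0.158 t 29.3 | slide [-0.06  0.05 -0.01] spin 0.18
pos [ 0.6383 -0.0355  0.0905] yaw -18.12 tilt [ 0.0408 -0.0122] F [-7.3  2.5 14.2] M [0.65 2.24 0.06] w 0.161 t 29.45 | slide [-0.06  0.05 -0.01] spin 0.18
```

View pics/s10c.png

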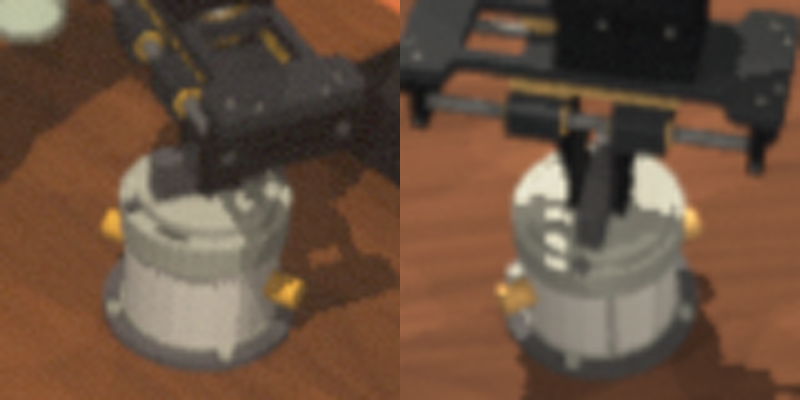

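View pics/w10.png

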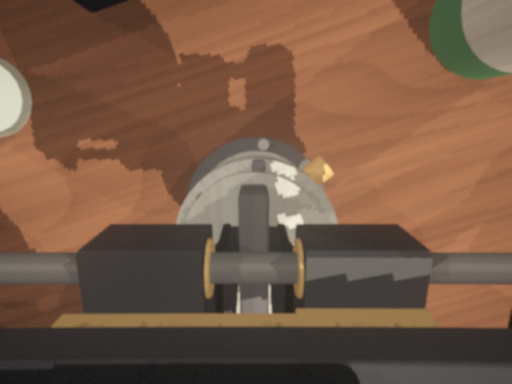

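Run:
```python
from h import *
c=load('w10');cv2.imwrite('pics/w10c.png',cv2.resize(c['frame'][135:225,170:340,::-1],(800,424),interpolation=cv2.INTER_CUBIC))
H=np.array([.6357,-.0366])
for yaw in (20.3,):
  for dy in (-40,):
    a=np.radians(yaw+dy); print('pip',proj(c,[*(H+.042*np.array([np.cos(a),np.sin(a)])),.083]))
```

```text
pip (np.float64(259.62008188475016), np.float64(165.84522760679084))
```

View pics/w10c.png

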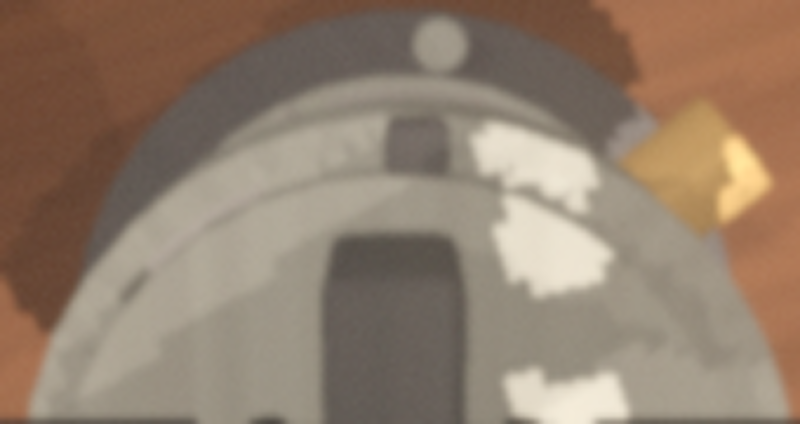

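>>> servo_tool --deltas '[{"slide":[-0.1,0.03,0.15],"spin":0.15},{"slide":[-0.1,0,0.16],"spin":0.05},{"slide":[-0.08,0,0.17],"spin":0}]'

```text
time_s: 29.75
tcp_pos: [0.6385, -0.0355, 0.0904]
ee_rot: [[0.942, -0.331, 0.059], [-0.33, -0.944, -0.017], [0.061, -0.003, -0.998]]
wrist_force: [-5.8, 0.3, 18.2]
gripper_width: 0.159
```

```bash
python3 -c "
from h import *
goto(.6364,-.0363,.0906,-19.4)"
```

```text
pos [ 0.6385 -0.0355  0.0904] yaw -19.32 tilt [ 0.0587 -0.0169] F [-5.8  0.3 18.2] M [-0.13  1.97  0.1 ] w 0.159 t 29.75 | slide [-0.07  0.06 -0.01] spin 0.01
```

>>> servo_tool --deltas '[{"slide":[0.1,0,0.12],"spin":0},{"slide":[0.1,0,0.12],"spin":0}]'

```text
time_s: 29.95
tcp_pos: [0.6387, -0.0357, 0.0904]
ee_rot: [[0.943, -0.329, 0.051], [-0.329, -0.944, -0.016], [0.053, -0.001, -0.999]]
wrist_force: [-15.1, 8.4, 19.3]
gripper_width: 0.157
```

```bash
python3 -c "
from h import *
goto(.6364,-.0363,.0906,-19.4)
c=cap('wrist','w11');cap('side','s11');cap('scene','c11')
cv2.imwrite('pics/s11c.png',np.hstack([cv2.resize(load('s11')['frame'][170:240,255:325,::-1],(400,400),interpolation=cv2.INTER_CUBIC),cv2.resize(load('c11')['frame'][190:250,210:270,::-1],(400,400),interpolation=cv2.INTER_CUBIC)]))
cv2.imwrite('pics/w11c.png',cv2.resize(c['frame'][135:225,170:340,::-1],(800,424),interpolation=cv2.INTER_CUBIC))
"
```

```text
pos [ 0.6387 -0.0357  0.0904] yaw -19.23 tilt [ 0.0505 -0.0164] F [-15.1   8.4  19.3] M [2.18 4.08 0.16] w 0.157 t 29.95 | slide [-0.08  0.05 -0.01] spin 0.02
```

View pics/s11c.png

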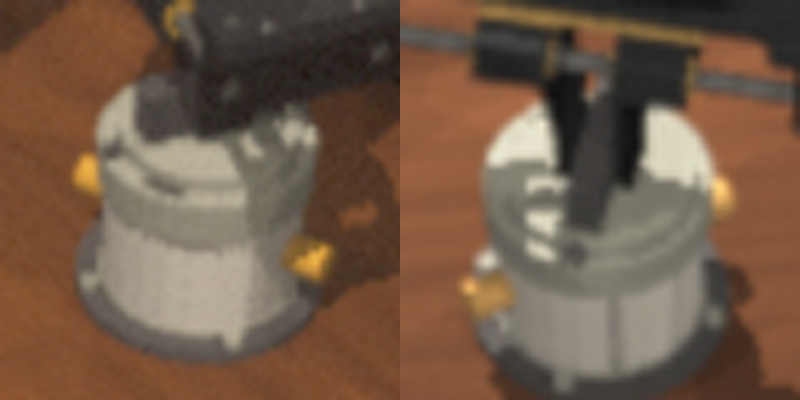

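View pics/w11c.png

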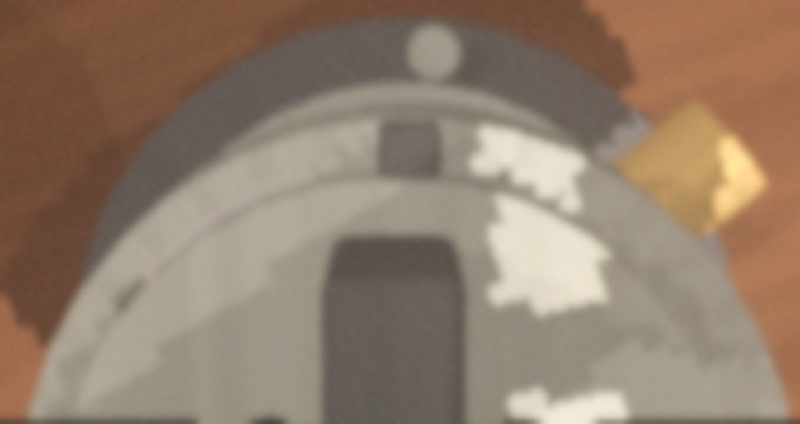

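>>> servo_tool --deltas '[{"slide":[0,0.1,0.12],"spin":0.02},{"slide":[0,0.1,0.12],"spin":0.02},{"slide":[0,0.05,0.13],"spin":0.02}]'

```text
time_s: 30.4
tcp_pos: [0.6386, -0.0358, 0.0904]
ee_rot: [[0.942, -0.331, 0.06], [-0.331, -0.944, -0.012], [0.06, -0.009, -0.998]]
wrist_force: [-8.2, 2.9, 15.7]
gripper_width: 0.159
```

```bash
python3 -c "
from h import *
goto(.6357,-.0366,.0906,-19.4)
c=cap('wrist','w12')
cv2.imwrite('pics/w12c.png',cv2.resize(c['frame'][135:225,170:340,::-1],(800,424),interpolation=cv2.INTER_CUBIC))
goto(.6357,-.0366,.0906,-19.4)
"
```

```text
pos [ 0.6386 -0.0358  0.0904] yaw -19.34 tilt [ 0.0598 -0.0115] F [-8.2  2.9 15.7] M [0.77 2.48 0.17] w 0.159 t 30.4 | slide [-0.1   0.07 -0.01] spin 0.01
pos [ 0.6386 -0.0358  0.0905] yaw -19.34 tilt [ 0.06   -0.0115] F [-8.3  6.8 14.8] M [1.6  2.4  0.19] w 0.16 t 30.45 | slide [-0.1   0.07 -0.01] spin 0.01
```

View pics/w12c.png

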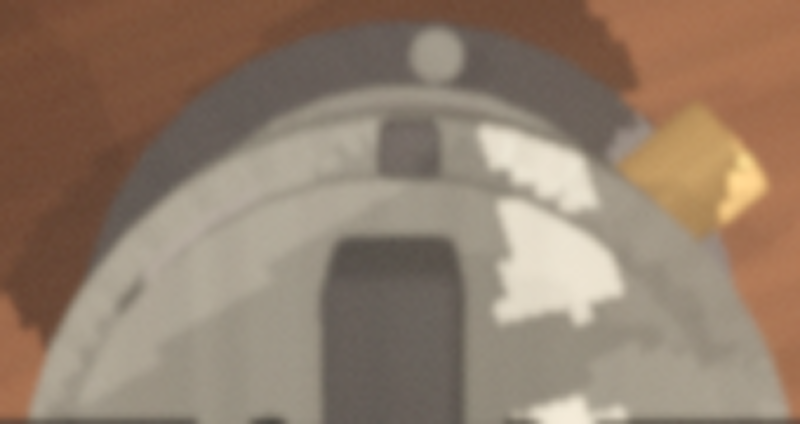

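Run:
```python
from h import *
from scipy.optimize import least_squares
c=load('w12');f=lambda u,v,z:onz(c,170+u/4.706,135+v/4.711,z)[:2]*1000
def fit(pts,z,R):
    P=np.array([f(u,v,z) for u,v in pts]);r_=least_squares(lambda q:np.hypot(*(P-q).T)-R,[636,-36]);return r_.x,np.round(r_.fun,1)
print('disc',fit([(85,385),(115,320),(170,255),(250,205),(330,183),(410,178),(500,190)],.085,38))
print('rim',fit([(35,400),(60,325),(110,250),(200,170),(280,133),(370,115)],.079,45.5))
H=np.array([635.7,-36.6])
p=f(410,150,.083);print('pip',p,np.hypot(*(p-H)),np.degrees(np.arctan2(*(p-H)[::-1])))
a=f(340,240,.111);b=f(453,240,.111);a2=f(322,420,.111);b2=f(466,420,.111)
a=f(323,300,.111);b=f(466,300,.111)
d=(a+b-a2-b2)/2;print('bar',np.degrees(np.arctan2(*d[::-1])),(a+b)/2)
for z in(.085,.087,.089):
  t=np.radians(-19.3);q=proj(c,[.6357+.038*np.cos(t),-.0366+.038*np.sin(t),z]);print(z,(q[0]-170)*4.706,(q[1]-135)*4.711)
```

```text
disc (array([637.49268167, -35.34541654]), array([-0.3,  0.1,  0.3,  0.2, -0.2, -0.3,  0.2]))
rim (array([635.89056487, -36.53683419]), array([-0.1,  0.1, -0.1,  0.1,  0. , -0.1]))
pip [675.2002406  -50.33054704] 41.818619416130865 -19.167792327049455
bar -19.49539566740305 [665.2487473  -45.28515372]
0.085 410.8027819386511 186.66352113496012
0.087 410.83013125829297 189.18095462997698
0.089 410.85811497323846 191.7566089335195
```

Run:
```python
from h import *
c=load('w12');print(c['eye'])
cv2.imwrite('pics/w12d.png',cv2.resize(c['frame'][165:225,225:285,::-1],(600,600),interpolation=cv2.INTER_CUBIC))
C=np.array([.6375,-.0353,.061]);t=np.radians(-19.4);d=np.array([np.cos(t),np.sin(t),0]);n=np.array([-d[1],d[0],0])
for phi in (0,.03,.06):
  up=np.array([0,0,1])*np.cos(phi)-d*np.sin(phi); x=d*np.cos(phi)+np.array([0,0,1])*np.sin(phi)
  base=C-0*up
  o=[]
  for h in (.024,.050):
    for w in (-.007,.007):
      q=proj(c,base+x*.032+up*h+n*w); o.append((round((q[0]-225)*10),round((q[1]-165)*10)))
  e=proj(c,base+x*.038+up*.024); print(phi,o,'disc edge',round((e[1]-165)*10))
```

```text
[ 0.69409957 -0.05671102  0.25717183]
0 [(423, 187), (155, 186), (441, 282), (127, 281)] disc edge 72
0.03 [(424, 204), (154, 203), (442, 320), (126, 319)] disc edge 89
0.06 [(424, 221), (153, 220), (442, 358), (125, 357)] disc edge 107
```

View pics/w12d.png

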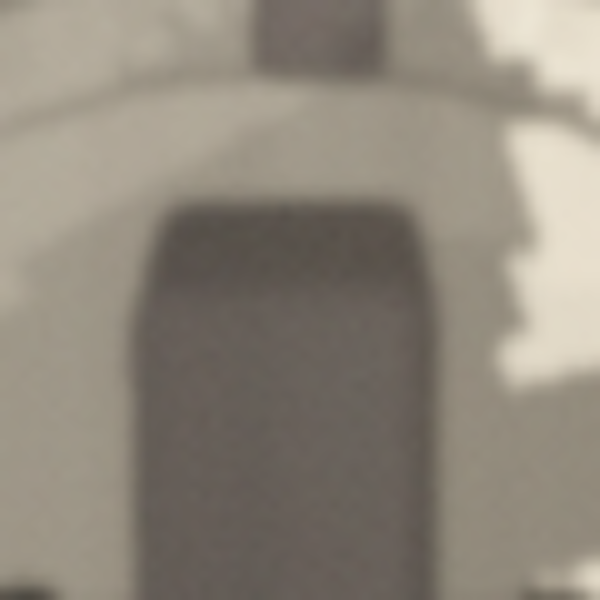

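```bash
python3 -c "
from h import *
goto(.6357,-.0366,.0906,-19.4)
print(r.finish_job())"
```

```text
pos [ 0.6386 -0.0358  0.0905] yaw -19.34 tilt [ 0.06   -0.0115] F [-8.3  6.8 14.8] M [1.6  2.4  0.19] w 0.16 t 30.45 | slide [-0.1   0.07 -0.01] spin 0.01
the job is handed in; nothing more can be done
None
```

The job was handed in at 30.5 s. The white cartridge is in the housing with its rib in the keyway, down on the plate. The lid is on, pressed down and turned clockwise to the pips, with its bar still gripped.

**Last checks:**
- **Height:** The tool tip is at 90.5 mm, where 90.6 mm means the lid is fully down. The upward force is about 15 N, against roughly 8 N from the spring. The wrist view shows the lid lying flat.
- **Angle:** The bar is at -19.3° to -19.5° and the pips at about -19.2° to -19.5°. That is about 40° from the slots, and I never turned it on towards the lock.
- **Grip:** The bar is held at about 14 mm, which matches its thickness.
- **Other things:** I never touched them and felt no unexpected contact, but I took no final picture of the whole table to check them.

**Not ideal:**
- **Off centre:** The lid sits about 2 mm off the housing axis, inside its clearance. Pushing sideways did not centre it.
- **Tool tilt:** While pressing, the tool drifted to about 3.5° of tilt. The bar turned in the pads and the lid stayed flat. A sideways force of about 8 to 11 N remains.

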